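# Set up the punching stack on the metalworker's bench

## Robot

A 6-joint arm with a two-finger parallel gripper is mounted at the origin on the work surface. World frame = base frame: x ahead of the robot, y to its left, z up, the work surface at z = 0. Lengths are in m, angles in rad, forces in N, time in s.
With the tool pointing down it reaches from about 0.3 to 0.775 m from the base axis. Payload 14.6 kg.
Tool frame: the origin (TCP) lies at the very end of the fingers, on their centre line; the grasp point (between the pads) lies 19 mm behind it; z points along the fingers, y is the line along which they close (so a half turn about z gives the same grasp; the last joint's range is limited). The gripper opens to 94 mm and grips with 3 to 60 N. Pads are 16 mm wide; open, the fingers measure 119 mm over their backs; the gripper's body (75 mm by 177 mm) begins 78 mm behind the grasp point.
Start: joints at [-1.358, 0.3, 1.521, -0, 1.321, -0.067], TCP at [0.152, -0.529, 0.166] pointing down, gripper open.
Joint ranges: [-3.03, 3.03], [-0.79, 2.21], [0.23, 2.52], [-1.04, 4.18], [0, 3.07], [-2.55, 2.55]. Speed limits (rad/s): [2.22, 2.22, 2.57, 3.14, 3.14, 3.14].

## Interface

Orientations are given as [roll, pitch, yaw] about the fixed x, y, z axes, in that order (R = Rz(yaw) Ry(pitch) Rx(roll)).
In Python, from station import ctrl, cams gives the robot as it stands. The module is installed in compiled form; this text tells all that it offers.
- The arm moves only by the tool arm_command, never from a script. Its argument "plan" is a list that holds one entry, the list of rows, each a list of 7 numbers: the shift along the tool's x, y, z in a scale on which 1.0 is 1000 mm, then the turn, a rotation vector about the tool's x, y, z in parts of the range, where 1.0 means pi/2 rad, then the closure, from -1 (fully open) to 1 (shut). A call has 1 to 12 rows; each row is the pose to reach, as a shift and turn from the pose commanded when the call began, along the tool's axes at that moment; what a row does not reach only later rows make up. A row lasts 1/10 s, in which the tool goes at most 50 mm and 8.59 degrees, less where a joint would pass 70% of its speed; a pose out of reach is approached as far as the arm can. Shift and turn numbers lie between -1 and 1, and a call with a number outside is refused. A call with a gripper value outside its range is refused whole. The fingers move at their own pace and stop on an object; "squeeze" is the grip in N (left out, the last holds). Time passes only in rows, so rows that repeat a pose let the fingers close. It gives the time, the measured TCP pose, the force, the opening and the grip force at its end, in the units of the state.
- ctrl.get_obs(): the state, without advancing time (a new reading comes with each control period).
- cams.camera(name): name is "scene" or "top" or "wrist"; returns (picture, depth): 420x560x3 uint8, blue, green, red; 420x560 float32, m along the optical axis (not along the pixel's ray), 0 where there is no reading.
- cams.camera_info(name): a dict with "fx", "fy", "cx", "cy" (pixels), "world_to_cam" (4x4, takes a point from world to camera coordinates). Camera axes: x right, y down, z forward; pixel columns grow to the right and rows downward; lengths in m; the calibration is good to about 2 mm. A picture is of the moment at which its call begins: read the wrist's pose just before it. camera_info takes no time and is no camera call; for the wrist camera it gives the pose at the moment of the call.
- ctrl.hand_in(): hands the job in; it is judged then, once.
The state is a dict: "time_s": time; "qpos": joint angles; "joint_vel": joint speeds; "tau": joint torques, N m; "ee_pos": TCP position; "eef_rot": TCP orientation; "force": force on the tool from outside, world axes, zero at the start; "moment": the same for the moment, N m; "grip_width": finger opening in m; "grip_force": force on a finger pad.
Only numpy, scipy, OpenCV 4.12 (cv2) and the standard library are available. Lean on these libraries where they do the work, as an engineer would, in place of code of your own. Each camera call takes 0.05 s, during which the arm holds its last target. There are 200 camera calls.

## Task

Set up the bench for punching: build a stack on the round rubber pad from the bottom up, one thing at a time and each centred on the one below: the wooden block, then the steel block, then the wide ring, then the narrow ring, and last the punch, stood upright down through both rings with its foot on the steel block. Set each thing down without dropping it or knocking it over, leave the hammer, the tin of chisels and the chisel where they lie, and let go of everything.

Things in the scene. Friction and masses are not known exactly. Their poses are not given: they have to be found in the camera images.
- pad: round flat dark rubber pad fixed to the bench, 120 mm across, 6 mm thick: the place of the stack. Origin: centre of its underside, on the bench; z up.
- wood: loose rectangular dark wooden block, 95 (its x) by 64 (its y) by 28 mm high (z), about 0.13 kg, lying flat. Origin: centre of its underside.
- steel: loose square bright steel block, 64 by 64 mm (x, y along its sides), 20 mm high, about 0.6 kg, lying flat. Origin: centre of its underside.
- wide: the wide one of two loose plain steel rings: 60 mm outside, bore 38 mm, 18 mm high, about 0.24 kg, lying flat. Origin: on its axis, at its underside.
- narrow: the narrow one of two loose plain steel rings: 48 mm outside, bore 30 mm, 18 mm high, about 0.16 kg, lying flat. Origin: on its axis, at its underside.
- punch: loose dark steel punch standing upright on its flat foot, 112 mm tall, about 0.3 kg: shank 20 mm across up to 50 mm from the foot, body 24 mm across from 54 to 100 mm, then a 28 mm wide striking head. Round about its z axis. Origin: centre of the foot; z points up to the head. It tips over easily.
- hammer: hand hammer lying beyond the work, 260 mm long along its x (head, 80 mm wide, at the +x end), 26 mm thick, to be left alone. Origin: under the middle of its length, on the bench.
- tin: open rectangular metal tin holding chisels, 200 (x) by 130 (y) by 45 mm high, on the robot's left, to be left alone. Origin: centre of its underside.
- chisel: one dark steel chisel lying on the bench on the robot's right, about 150 mm long along its x, 10 mm thick, to be left alone (the chisels heaped farther out are only scenery). Origin: near its middle, at its underside.
There are look-alikes about, which are no part of the job. Of the things like the pad, leave any that is orange or turquoise; of the rest the larger one is meant.

How it is judged:
By the outcome, as a careful person would: the job done as asked, in the order asked, and still so for the second after the job is handed in, with the robot touching nothing.
It also fails if it takes over 136 s, if anything falls off the work surface, if the arm or the gripper's body presses on something with over 40 N, if the wrist force passes 120 N, or if a joint passes its speed limit or range.

## Working session

There is one attempt and no reset: what is moved stays moved. The work goes in short steps, Python scripts to look and compute and a tool call to move; the robot and the scene stay as the last step left them, time stands still between calls to the robot, and variables do not carry over. Pictures are saved under pics/ and viewed, at most 14 in all, crops included, and the job is handed in when it is done.

Besides the shell and the picture viewer there is one more tool, called after "Call:" by a JSON object that holds its "api" and its "payload". arm_command: Moves the arm, as the interface text tells. Its arguments: {"type":"object","properties":{"plan":{"type":"array"},"squeeze":{"type":"number"}},"required":["plan"]}

```bash
mkdir -p pics; cat > h.py <<'E'
import numpy as np, cv2
from station import ctrl, cams
def info(n):
    i=cams.camera_info(n); T=np.array(i["world_to_cam"]); return i,np.linalg.inv(T)
def points(n,depth):
    i,C=info(n); v,u=np.mgrid[0:420,0:560]
    P=np.stack([(u-i["cx"])/i["fx"]*depth,(v-i["cy"])/i["fy"]*depth,depth],-1)
    return P@C[:3,:3].T+C[:3,3]
def cast(n,uv,z):
    i,C=info(n); uv=np.atleast_2d(uv).astype(float)
    d=np.c_[(uv[:,0]-i["cx"])/i["fx"],(uv[:,1]-i["cy"])/i["fy"],np.ones(len(uv))]@C[:3,:3].T
    o=C[:3,3]; return o+d*((z-o[2])/d[:,2])[:,None]
E
python3 - <<'E'
from h import *
print(ctrl.get_obs())
for n in ["top","scene"]:
    im,d=cams.camera(n); np.savez(""+n+"0.npz",im=im,d=d)
    i,C=info(n); print(n,i["fx"],i["cx"],i["cy"],C.round(3).tolist())
    cv2.imwrite(f"pics/{n}0.png",cv2.resize(im,(800,600)))
E
```

```text
{'time_s': 0.0, 'qpos': array([-1.35759216e+00,  3.00472276e-01,  1.52162193e+00, -7.36411539e-06,
        1.32069451e+00, -6.66081093e-02]), 'joint_vel': array([ 5.08055976e-04,  5.66595710e-04, -6.83229427e-04,  6.92644922e-06,
        1.33441673e-03,  1.10908038e-03]), 'tau': array([ 1.63982645e-04, -5.31802154e+01, -3.52738059e+01,  7.08356453e-02,
        2.43719341e-02, -1.11391141e-04]), 'ee_pos': array([ 0.15181807, -0.52829264,  0.16576843]), 'eef_rot': array([-3.14039876e+00, -7.24918768e-05,  2.79814056e-01]), 'force': array([ 0.20824051, -0.17342077,  0.4405158 ]), 'moment': array([-0.03840209, -0.02073703, -0.02072855]), 'grip_force': 0.0, 'grip_width': 0.09416923467140087}
top 417.08414071901694 285.20661405174735 213.1009215299138 [[-0.015, -0.998, 0.064, 0.569], [-0.999, 0.013, -0.033, 0.031], [0.032, -0.064, -0.997, 1.065], [0.0, 0.0, 0.0, 1.0]]
scene 405.6360990526712 281.9296898598028 202.17781168962802 [[0.894, 0.261, -0.363, 1.058], [0.447, -0.538, 0.714, -0.844], [-0.009, -0.801, -0.598, 0.752], [0.0, 0.0, 0.0, 1.0]]
```

View pics/top0.png

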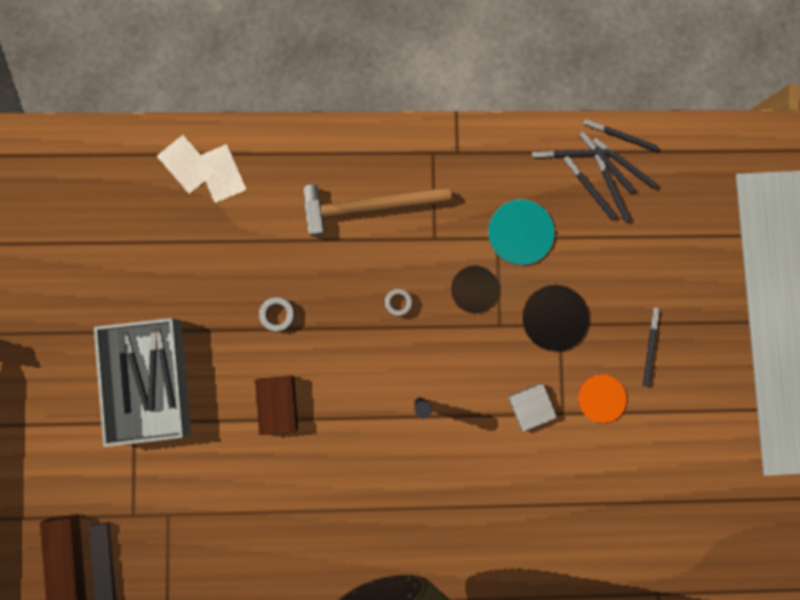

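View pics/scene0.png

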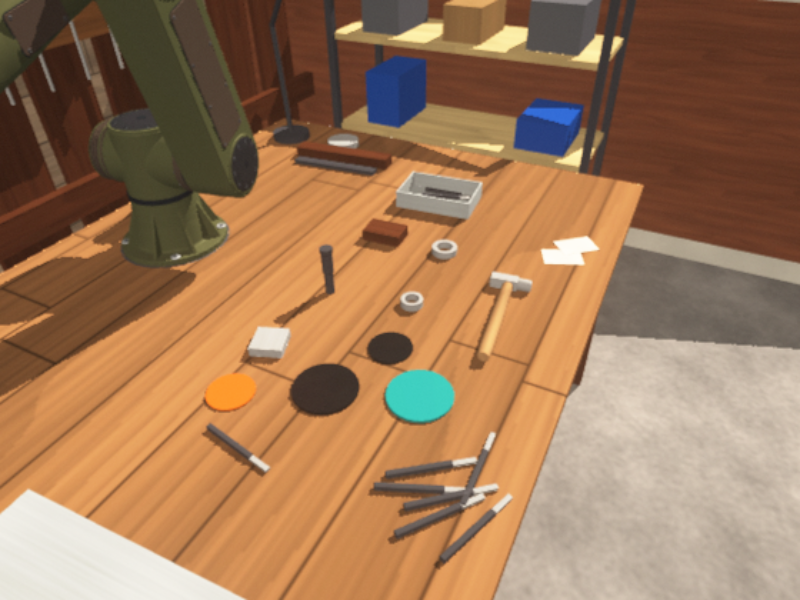

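The top view (800x600) shows these pad candidates:
- turquoise at (522,232), excluded by colour
- orange at (603,398), excluded by colour
- a small dark disc at (475,289)
- a large dark disc at (556,318), which is the pad because it is the larger of the two dark ones

The other things are the wide ring (276,315), narrow ring (398,302), wood (277,405), steel (532,407) and punch (423,408). I'll measure these and confirm the pad in a crop.

```bash
python3 - <<'E'
from h import *
z=np.load("top0.npz"); im,d=z["im"],z["d"]
P=points("top",d); H=P[...,2]; ok=d>0
print("bench z",np.median(H[ok&(abs(H)<.03)]))
hsv=cv2.cvtColor(im,cv2.COLOR_BGR2HSV)
def rep(name,m,zt,minA=60):
    m=cv2.morphologyEx(m.astype(np.uint8),cv2.MORPH_OPEN,np.ones((2,2)))
    cs,_=cv2.findContours(m,cv2.RETR_EXTERNAL,cv2.CHAIN_APPROX_NONE)
    for c in cs:
        if cv2.contourArea(c)<minA: continue
        w=cast("top",c[:,0,:],zt)[:,:2].astype(np.float32)*1000
        (r,s,a)=cv2.minAreaRect(w); mk=np.zeros(m.shape,np.uint8); cv2.drawContours(mk,[c],-1,1,-1)
        print(name,"px",c[:,0].mean(0).round(),"rect",np.round(r,1),np.round(s,1),round(a,1),"h",np.percentile(H[(mk>0)&ok],[20,50,90]).round(4))
L=hsv[...,2]; S=hsv[...,1]
dark=(L<75)
roi=np.zeros(L.shape,bool); roi[120:310,130:480]=1
rep("dark",(L<45)&roi,0.006)
h=(H>.010)&ok&roi
rep("tall",h,0.02)
rep("bright",(S<60)&(L>110)&roi,.019)
crop=lambda x0,y0,x1,y1:cv2.resize(im[y0:y1,x0:x1],(400,300),interpolation=cv2.INTER_CUBIC)
cv2.imwrite("pics/crop0.png",np.vstack([np.hstack([crop(300,180,440,285),crop(260,180,400,285)]),np.hstack([crop(160,190,300,295),crop(270,250,410,355)])]))
E
```

```text
bench z -0.0006363694509783357
dark px [389. 223.] rect [ 605.4 -272.2] [111.2 114.3] 40.7 h [0.0034 0.0051 0.0077]
tall px [296. 287.] rect [453.  -28.3] [27.4 32. ] 89.0 h [0.1076 0.1106 0.1127]
tall px [373. 286.] rect [ 450.8 -221.3] [65.2 64.7] 20.5 h [0.0172 0.0191 0.0216]
tall px [194. 285.] rect [462.1 224.2] [95.8 66.7] 4.5 h [0.0247 0.0266 0.0289]
tall px [195. 221.] rect [619.3 223.3] [57.1 54.9] 89.3 h [-0.001   0.0135  0.0185]
tall px [280. 212.] rect [637.8  10. ] [45.2 42.8] 89.3 h [-0.0016  0.0129  0.0183]
tall px [258. 144.] rect [801.9  43.9] [261.1  86.9] 89.5 h [0.0172 0.0226 0.026 ]
bright px [373. 286.] rect [ 451.4 -221.1] [65.4 66.1] 20.4 h [0.0173 0.0191 0.0216]
bright px [194. 220.] rect [620.7 224.7] [54.5 57.5] 89.8 h [-0.001   0.014   0.0185]
bright px [279. 212.] rect [637.9  11.3] [42.7 42.8] 89.3 h [-0.0014  0.0137  0.0183]
bright px [219. 148.] rect [805.3 160.5] [85.  23.8] 7.1 h [0.0227 0.0244 0.027 ]
bright px [150. 128.] rect [847.8 332.2] [100.2  51.2] 89.7 h [-0.0015  0.0001  0.0024]
```

View pics/crop0.png

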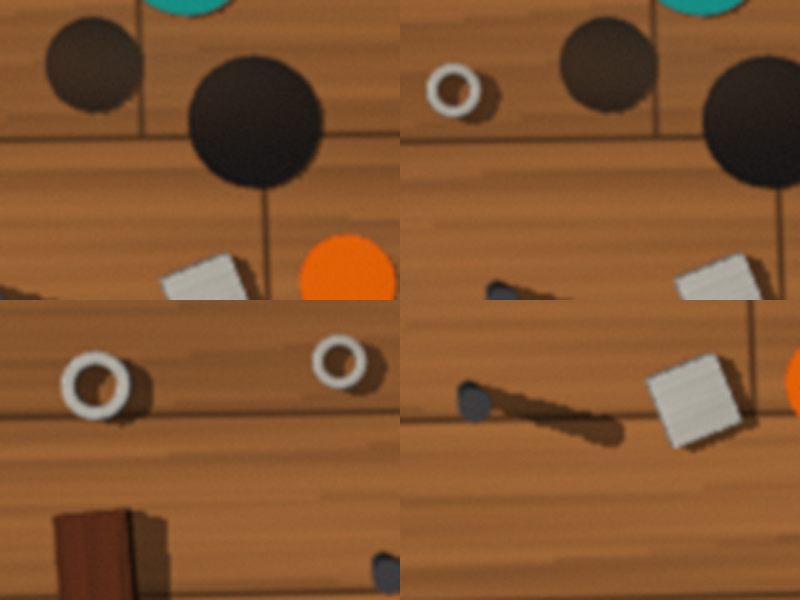

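The crop confirms the pad is the larger dark disc at full-res (389,223), about 115 mm across. The smaller, faded disc at (333,203) is the decoy. Next I'll hover high and refine with the wrist camera.

```bash
cat >> h.py <<'E'
from scipy.spatial.transform import Rotation as R
def tool():
    o=ctrl.get_obs(); return o, R.from_euler("xyz",o["eef_rot"]).as_matrix(), np.array(o["ee_pos"])
def go(x,y,z,yaw=None):  # target in mm; prints shift/turn in tool axes
    o,M,p=tool(); s=M.T@(np.array([x,y,z])-p*1000)
    r=np.zeros(3)
    if yaw is not None: r=R.from_matrix(M.T@R.from_euler("xyz",[np.pi,0,yaw]).as_matrix()).as_rotvec()
    print("go",[x,y,z,yaw],"shift",s.round(1),"turn",r.round(3),"rows",round(max(np.linalg.norm(s)/50,np.linalg.norm(r)/.15),1))
E
python3 - <<'E'
from h import *
i,C=info("wrist"); o,M,p=tool(); print(i["fx"],i["cx"],i["cy"],(M.T@(C[:3,3]-p)).round(4),(M.T@C[:3,:3]).round(3).tolist())
print(o["time_s"],o["eef_rot"])
go(520,-190,330,0.0)
go(462,224,300,0.0)
E
```

```text
339.18049147891753 276.9765930768545 209.96773714598365 [ 0.0839 -0.0007 -0.2168] [[0.001, -0.957, -0.29], [1.0, 0.0, 0.001], [-0.001, -0.29, 0.957]]
0.1 [-3.14051968e+00 -3.95790746e-05  2.79812688e-01]
go [520, -190, 330, 0.0] shift [ 447.3 -223.7 -163.9] turn [-0.001  0.     0.28 ] rows 10.5
go [462, 224, 300, 0.0] shift [ 505.9 -637.6 -133.5] turn [-0.001  0.     0.28 ] rows 16.5
```

```bash
python3 - <<'E'
from h import *
go(540,-120,230,0.0)
E
```

```text
go [540, -120, 230, 0.0] shift [ 485.9 -285.3  -63.8] turn [-0.001  0.     0.28 ] rows 11.3
```

Units first: shifts go in shares of 1000 mm and turns go in shares of pi/2 rad. So 486 mm / 1000 = 0.486, 365 mm / 1000 = 0.365, 0.28 rad / 1.5708 = 0.1783.

Call:
{"api": "arm_command", "payload": {"plan": [[[0.04, -0.024, -0.03, 0, 0, 0.0127, -1], [0.08, -0.048, -0.064, 0, 0, 0.0318, -1], [0.122, -0.072, -0.064, 0, 0, 0.0509, -1], [0.162, -0.095, -0.064, 0, 0, 0.0764, -1], [0.203, -0.119, -0.064, 0, 0, 0.0955, -1], [0.243, -0.143, -0.064, 0, 0, 0.1146, -1], [0.284, -0.167, -0.064, 0, 0, 0.1273, -1], [0.325, -0.19, -0.064, 0, 0, 0.1464, -1], [0.365, -0.214, -0.064, 0, 0, 0.1655, -1], [0.406, -0.238, -0.064, 0, 0, 0.1783, -1], [0.446, -0.262, -0.064, 0, 0, 0.1783, -1], [0.486, -0.285, -0.064, 0, 0, 0.1783, -1]]], "squeeze": 30}}

```text
time_s: 1.3
ee_pos: [0.5412, -0.1186, 0.2301]
eef_rot: [-3.141, 0.0, -0.0]
force: [0.9, 0.4, -0.8]
grip_width: 0.0938
grip_force: 0.0
```

Call:
{"api": "arm_command", "payload": {"plan": [[[0, 0, 0, 0, 0, 0, -1], [0, 0, 0, 0, 0, 0, -1]]]}}

```text
time_s: 1.5
ee_pos: [0.5403, -0.1199, 0.2297]
eef_rot: [-3.141, 0.001, 0.002]
force: [0.1, -0.5, 0.9]
grip_width: 0.0938
grip_force: 0.0
```

```bash
cat >> h.py <<'E'
def snap(n,tag):
    o=ctrl.get_obs(); im,d=cams.camera(n); cv2.imwrite(f"pics/{tag}.png",cv2.resize(im,(800,600))); np.savez(f"{tag}.npz",im=im,d=d); return im,d
def blobs(n,m,zt,minA=100):
    m=cv2.morphologyEx(m.astype(np.uint8),cv2.MORPH_OPEN,np.ones((3,3)))
    cs,_=cv2.findContours(m,cv2.RETR_EXTERNAL,cv2.CHAIN_APPROX_NONE)
    for c in cs:
        if cv2.contourArea(c)<minA: continue
        w=(cast(n,c[:,0,:],zt)[:,:2]*1000).astype(np.float32)
        r=cv2.minAreaRect(w); b=cv2.boxPoints(r); e=[b[1]-b[0],b[2]-b[1]]; L=[np.linalg.norm(v) for v in e]; k=int(np.argmax(L))
        f=cv2.fitEllipse(w)
        print("px",c[:,0].mean(0).round(),"rect",np.round(r[0],1),np.round(sorted(L),1),"long ang",round(np.arctan2(e[k][1],e[k][0]),3),"ell",np.round(f[0],1),np.round(f[1],1))
E
python3 - <<'E'
from h import *
im,d=snap("wrist","w1"); print(tool()[0]["ee_pos"],tool()[0]["eef_rot"],tool()[0]["time_s"])
hsv=cv2.cvtColor(im,cv2.COLOR_BGR2HSV); S,V=hsv[...,1],hsv[...,2]
print("dark"); blobs("wrist",V<50,.006,1500)
print("bright .018"); blobs("wrist",(S<60)&(V>110),.018)
E
```

```text
[ 0.53989672 -0.12065108  0.22996848] [-3.14151955e+00  8.65071554e-04  1.28982093e-04] 1.55
dark
px [ 75. 376.] rect [225.  201.6] [ 94.6 200.4] long ang -0.0 ell [209.4 189.9] [101.6 198. ]
px [173. 300.] rect [349.8  36.7] [ 31.9 181.5] long ang -0.463 ell [338.9  39.5] [ 29.4 188.7]
bright .018
px [295. 373.] rect [ 230.6 -147.8] [ 47.3 587.4] long ang -1.571 ell [ 230.3 -167.4] [ 48.5 893.6]
px [553. 311.] rect [ 341.6 -523.2] [17.7 33.1] long ang 1.101 ell [ 340.3 -522.5] [16.5 31.6]
px [146. 300.] rect [353.4  64.4] [ 39.9 223.5] long ang -0.672 ell [336.1  82.4] [ 35.5 256.1]
px [385. 280.] rect [ 371.7 -277.2] [ 76.9 285.9] long ang 0.619 ell [ 386.9 -274.2] [ 72.7 287.8]
px [523. 160.] rect [ 555.7 -430.5] [ 12.9 137.9] long ang -0.182 ell [ 590.3 -437.5] [ 10.7 211.5]
px [  7. 109.] rect [620.4 205.1] [18.9 56.5] long ang -0.232 ell [620.4 207.8] [22.7 52.2]
px [166.  92.] rect [641.   12.5] [46.5 46.7] long ang -0.078 ell [640.9  12.1] [46.4 46.8]
```

View pics/w1.png

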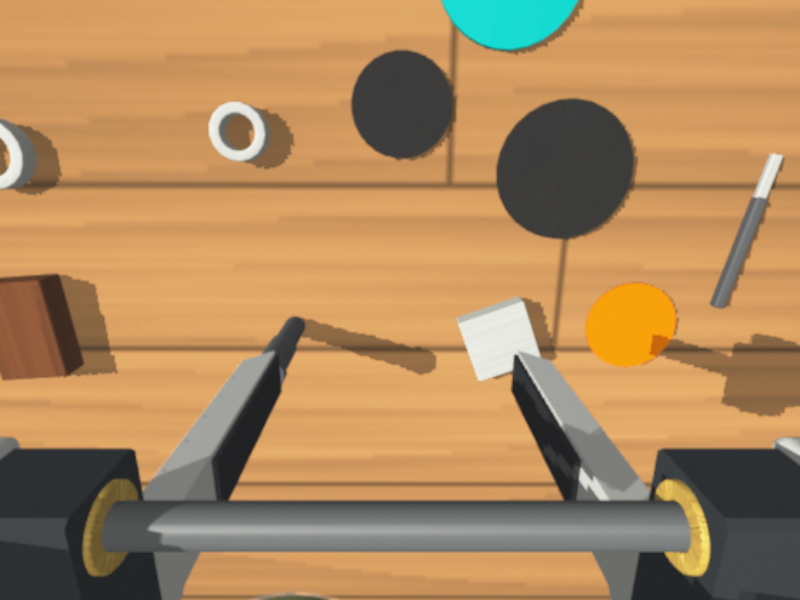

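The wrist view (800x600) is clear: pad (566,168), small dark decoy (403,104), narrow ring (239,131), steel (500,340), punch top (296,322) and the wood at the left edge. Now the pad centre, then over to the wood.

```bash
python3 - <<'E'
from h import *
im=np.load("w1.npz")["im"]
hsv=cv2.cvtColor(im,cv2.COLOR_BGR2HSV); S,V=hsv[...,1],hsv[...,2]
m=(S<70)&(V<100); m[185:]=0; blobs("wrist",m,.006,1500)
go(430,224,180,0.0)
E
```

```text
px [395. 118.] rect [ 608.9 -269. ] [117.1 117.5] long ang -1.059 ell [ 608.8 -268.9] [116.3 117.5]
px [281.  72.] rect [ 662.4 -125.5] [82.2 82.7] long ang -1.57 ell [ 662.4 -125.5] [82.9 83. ]
go [430, 224, 180, 0.0] shift [-109.8 -344.7   50.1] turn [-0.     0.001  0.   ] rows 7.3
```

In the tool's units: -345 mm / 1000 = -0.345, -185 mm / 1000 = -0.185.

Call:
{"api": "arm_command", "payload": {"plan": [[[-0.015, -0.05, 0, 0, 0, 0, -1], [-0.035, -0.095, 0, 0, 0, 0, -1], [-0.055, -0.14, 0, 0, 0, 0, -1], [-0.075, -0.185, 0.01, 0, 0, 0, -1], [-0.095, -0.23, 0.02, 0, 0, 0, -1], [-0.115, -0.275, 0.03, 0, 0, 0, -1], [-0.135, -0.32, 0.04, 0, 0, 0, -1], [-0.15, -0.345, 0.05, 0, 0, 0, -1], [-0.15, -0.345, 0.05, 0, 0, 0, -1], [-0.15, -0.345, 0.05, 0, 0, 0, -1], [-0.15, -0.345, 0.05, 0, 0, 0, -1]]]}}

```text
time_s: 2.65
ee_pos: [0.3911, 0.2234, 0.1808]
eef_rot: [-3.141, -0.001, -0.002]
force: [0.5, 0.0, -0.0]
grip_width: 0.094
grip_force: 0.0
```

```bash
python3 - <<'E'
from h import *
im,d=snap("wrist","w2"); o=tool()[0]; print(o["ee_pos"],o["eef_rot"],o["time_s"])
P=points("wrist",d); m=(P[...,2]>.022)&(P[...,2]<.034)&(d>0); m[260:]=0
hsv=cv2.cvtColor(im,cv2.COLOR_BGR2HSV)
print(np.median(P[...,2][m])); blobs("wrist",m,.028,800)
m=(hsv[...,1]<60)&(hsv[...,2]>110); m[260:]=0; blobs("wrist",m,.018,300)
E
```

```text
[0.39110959 0.22340328 0.18078861] [-3.14137451e+00 -7.84478513e-04 -2.24470945e-03] 2.7
0.026340388986079377
px [272. 114.] rect [465.9 228.9] [63.4 94. ] long ang 0.072 ell [465.9 228.9] [ 71.2 112.9]
px [55. 50.] rect [522.3 454.8] [ 41.2 108. ] long ang -0.001 ell [546.3 451.9] [ 33.7 124.2]
px [64. 86.] rect [492.3 468.1] [140.1 172.6] long ang 0.097 ell [478.7 459.9] [128.6 197.6]
```

View pics/w2.png

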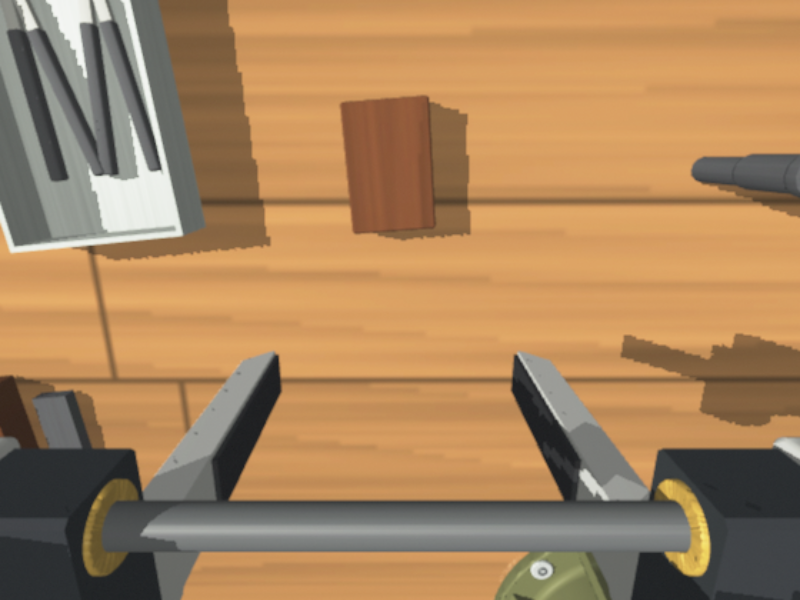

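The wrist view shows the wood alone at (390,165), with the tin to its left and clear, measured at (465.9, 228.9), angle 0.072. Descending to grasp it.

```bash
python3 - <<'E'
from h import *
go(466,229,60,0.072); go(466,229,5,0.072)
E
```

```text
go [466, 229, 60, 0.072] shift [ 74.8  -5.7 120.8] turn [-0.    -0.001 -0.074] rows 2.8
go [466, 229, 5, 0.072] shift [ 74.7  -5.7 175.8] turn [-0.    -0.001 -0.074] rows 3.8
```

In the tool's units: 175 mm / 1000 = 0.175, 170 mm / 1000 = 0.17, -0.074 rad / 1.5708 = -0.0471.

Call:
{"api": "arm_command", "payload": {"plan": [[[0.035, -0.003, 0.02, 0, 0, -0.0255, -1], [0.075, -0.006, 0.045, 0, 0, -0.0471, -1], [0.075, -0.006, 0.09, 0, 0, -0.0471, -1], [0.075, -0.006, 0.13, 0, 0, -0.0471, -1], [0.075, -0.006, 0.155, 0, 0, -0.0471, -1], [0.075, -0.006, 0.17, 0, 0, -0.0471, -1], [0.075, -0.006, 0.175, 0, 0, -0.0471, -1], [0.075, -0.006, 0.175, 0, 0, -0.0471, 0], [0.075, -0.006, 0.175, 0, 0, -0.0471, 1], [0.075, -0.006, 0.175, 0, 0, -0.0471, 1], [0.075, -0.006, 0.175, 0, 0, -0.0471, 1], [0.075, -0.006, 0.175, 0, 0, -0.0471, 1]]], "squeeze": 25}}

```text
time_s: 3.9
ee_pos: [0.4656, 0.2307, 0.0058]
eef_rot: [-3.141, -0.001, 0.074]
force: [-0.7, 0.3, -0.6]
grip_width: 0.0573
grip_force: 0.0
```

```bash
python3 - <<'E'
from h import *
o=tool()[0]; print(o["ee_pos"],o["eef_rot"],o["time_s"],o["grip_width"],o["grip_force"],o["force"])
go(609,-269,150,0.0)
E
```

```text
[0.46556176 0.23066386 0.00580788] [-3.14133590e+00 -7.65363324e-04  7.38884996e-02] 3.9 0.057310064880644204 0.0 [-0.66247631  0.30951371 -0.5760719 ]
go [609, -269, 150, 0.0] shift [ 106.3  508.9 -144.2] turn [-0.    -0.001  0.074] rows 10.8
```

```bash
python3 - <<'E'
from h import *
im,d=snap("wrist","w3"); o=tool()[0]; print(o["grip_width"],o["grip_force"],o["force"],o["time_s"])
s,_=cams.camera("scene"); cv2.imwrite("pics/s3.png",np.hstack([cv2.resize(im,(400,300)),cv2.resize(s[120:220,180:340],(400,300))]))
E
```

```text
0.053501507346984646 0.0 [-0.34506368 -0.10137273 -0.53192534] 3.95
```

View pics/s3.png

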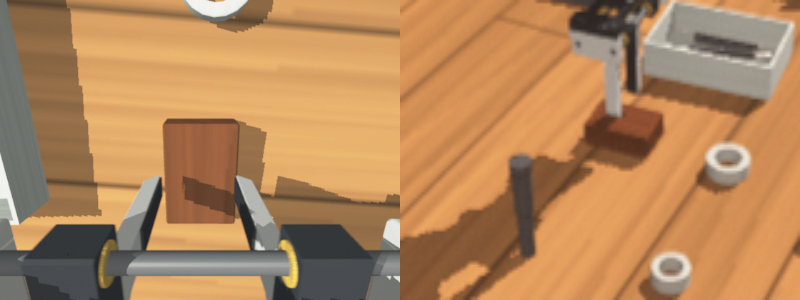

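Call:
{"api": "arm_command", "payload": {"plan": [[[0, 0, 0, 0, 0, 0, 1], [0, 0, 0, 0, 0, 0, 1]]]}}

```text
time_s: 4.2
ee_pos: [0.4653, 0.2306, 0.0054]
eef_rot: [3.142, 0.0, 0.074]
force: [0.4, 0.2, -0.1]
grip_width: 0.0331
grip_force: 0.0
```

```bash
python3 - <<'E'
from h import *
im,d=snap("wrist","w4"); o=tool()[0]; print(o["grip_width"],o["grip_force"],o["force"],o["ee_pos"],o["time_s"])
P=points("wrist",d); m=(P[...,2]>.018)&(P[...,2]<.036)&(d>0)
hsv=cv2.cvtColor(im,cv2.COLOR_BGR2HSV); m&=hsv[...,1]>100
blobs("wrist",m,.028,800)
cv2.imwrite("pics/w4.png",im[130:380,100:460])
E
```

```text
0.029351858984162735 0.0 [-0.09614832  0.84399324  0.18161982] [0.46533279 0.23055702 0.00536446] 4.25
px [279. 237.] rect [467.4 229. ] [62.9 94.3] long ang 0.074 ell [474.1 230.2] [ 63.2 112.3]
```

View pics/w4.png

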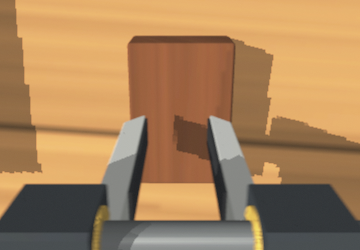

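```bash
python3 - <<'E'
from h import *
for t in ["w4"]:
    d=np.load(t+".npz")["d"]; P=points("wrist",d); i,C=info("wrist"); o,M,p=tool(); print("cam",C[:3,3],p)
    # left finger tip area: native px (100+140,130+120)
    for (u,v) in [(236,250),(240,250),(240,256),(243,254),(312,250),(318,256),(280,225),(280,260),(150,180)]: print(u,v,P[v,u].round(4),d[v,u])
i,C=info("scene"); im,d=cams.camera("scene"); P=points("scene",d)
q=np.c_[P[120:220,180:340].reshape(-1,3)]; 
m=(abs(q[:,0]-.466)<.12)&(abs(q[:,1]-.23)<.09)&(q[:,2]>.02)
for a in np.arange(.02,.12,.01):
    k=m&(q[:,2]>a)&(q[:,2]<a+.01); print(round(a,3),k.sum(),q[k].mean(0).round(3) if k.any() else '')
cv2.imwrite("pics/s4.png",cv2.resize(im[140:200,230:310],(800,600),interpolation=cv2.INTER_CUBIC))
E
```

```text
cam [0.54888792 0.23722518 0.22217576] [0.46533279 0.23055702 0.00536446]
236 250 [0.4723 0.2539 0.0502] 0.18638538
240 250 [0.4719 0.2518 0.0488] 0.18783067
240 256 [0.4721 0.251  0.057 ] 0.17996724
243 254 [0.4709 0.2498 0.0517] 0.18539351
312 250 [0.4752 0.2122 0.0496] 0.18707415
318 256 [0.4757 0.2099 0.0583] 0.17857367
280 225 [0.4802 0.23   0.0262] 0.20756705
280 260 [0.4572 0.2283 0.0269] 0.21356213
150 180 [ 0.4957  0.3187 -0.0022] 0.22830048
0.02 273 [0.469 0.219 0.026]
0.03 5 [0.491 0.228 0.03 ]
0.04 12 [0.468 0.23  0.047]
0.05 28 [0.467 0.223 0.056]
0.06 31 [0.467 0.219 0.065]
0.07 30 [0.466 0.222 0.075]
0.08 26 [0.466 0.22  0.085]
0.09 30 [0.466 0.223 0.094]
0.1 31 [0.467 0.221 0.105]
0.11 6 [0.467 0.245 0.113]
```

View pics/s4.png

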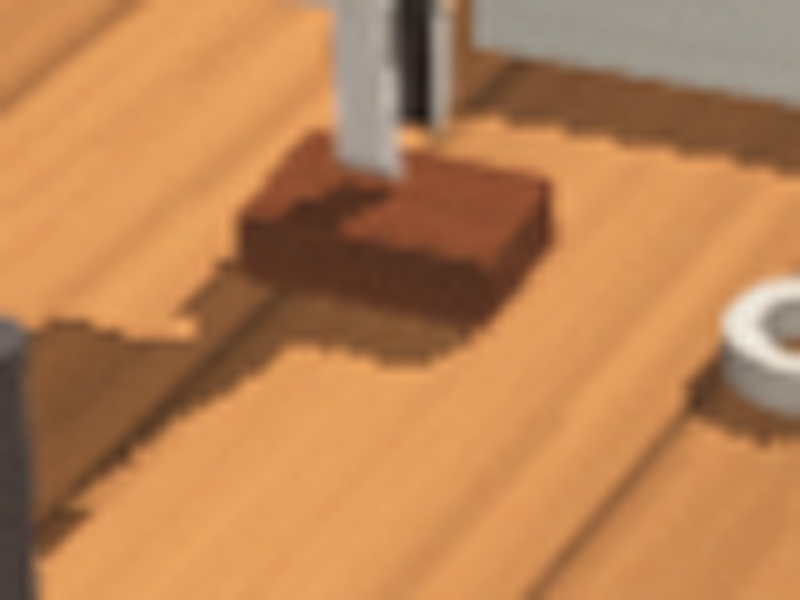

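The scene crop shows the finger ends (370,165) and (440,130) hovering over the block, about 40 mm above the reported TCP height. I'll check whether that offset was also there with the fingers open.

```bash
python3 - <<'E'
from h import *
i,C=info("wrist"); o,M,p=tool()
Tc=np.eye(4); Tc[:3,:3]=M.T@C[:3,:3]; Tc[:3,3]=M.T@(C[:3,3]-p)
v,u=np.mgrid[0:420,0:560]
for t in ["w1","w2","w3","w4"]:
    d=np.load(t+".npz")["d"]
    Q=np.stack([(u-i["cx"])/i["fx"]*d,(v-i["cy"])/i["fy"]*d,d],-1)@Tc[:3,:3].T+Tc[:3,3]
    m=(d>0)&(d<.21)&(abs(Q[...,1])<.075)&(abs(Q[...,0])<.03)&(Q[...,2]<-.025)
    print(t,m.sum(),[ (s,np.percentile(Q[m&(Q[...,1]*s>0)][:,2],[95,99,100]).round(4),np.abs(Q[m&(Q[...,1]*s>0)][:,1]).min().round(4), Q[m&(Q[...,1]*s>0)][:,0].mean().round(4)) for s in (1,-1)])
E
```

```text
w1 37040 [(1, array([-0.0666, -0.0459, -0.0373]), np.float64(0.0001), np.float64(0.0174)), (-1, array([-0.0664, -0.0457, -0.0372]), np.float64(0.0001), np.float64(0.0173))]
w2 37028 [(1, array([-0.0667, -0.0459, -0.0365]), np.float64(0.0001), np.float64(0.0174)), (-1, array([-0.0665, -0.0459, -0.0364]), np.float64(0.0001), np.float64(0.0173))]
w3 37437 [(1, array([-0.0719, -0.0478, -0.0374]), np.float64(0.0001), np.float64(0.018)), (-1, array([-0.0714, -0.0475, -0.0375]), np.float64(0.0001), np.float64(0.0179))]
w4 34219 [(1, array([-0.0738, -0.0487, -0.0367]), np.float64(0.0001), np.float64(0.019)), (-1, array([-0.0731, -0.0485, -0.0373]), np.float64(0.0001), np.float64(0.0189))]
```

The fingers really end about 39 mm short of the reported TCP, the same open or closed and symmetric in y. I'll treat the true tip z as reported z + 39 mm. Open, descend 37 mm more and grasp.

In the tool's units: 36 mm / 1000 = 0.036, 32 mm / 1000 = 0.032.

Call:
{"api": "arm_command", "payload": {"plan": [[[0, 0, -0.01, 0, 0, 0, -1], [0, 0, -0.01, 0, 0, 0, -1], [0, 0, -0.01, 0, 0, 0, -1], [0, 0, -0.01, 0, 0, 0, -1], [0, 0, -0.01, 0, 0, 0, -1], [0, 0, -0.01, 0, 0, 0, -1], [0, 0, -0.01, 0, 0, 0, -1], [0, 0, -0.005, 0, 0, 0, -1], [0, 0.001, 0.01, 0, 0, 0, -1], [0, 0.001, 0.022, 0, 0, 0, -1], [0, 0.001, 0.032, 0, 0, 0, -1], [0, 0.001, 0.036, 0, 0, 0, -1]]]}}

```text
time_s: 5.5
ee_pos: [0.4649, 0.2293, -0.0319]
eef_rot: [3.141, 0.002, 0.074]
force: [-0.1, -0.3, -0.2]
grip_width: 0.094
grip_force: 0.0
```

Call:
{"api": "arm_command", "payload": {"plan": [[[0, 0, 0, 0, 0, 0, 0.5], [0, 0, 0, 0, 0, 0, 1], [0, 0, 0, 0, 0, 0, 1], [0, 0, 0, 0, 0, 0, 1], [0, 0, 0, 0, 0, 0, 1], [0, 0, 0, 0, 0, 0, 1]]], "squeeze": 25}}

```text
time_s: 6.1
ee_pos: [0.4657, 0.2296, -0.0303]
eef_rot: [-3.141, -0.001, 0.074]
force: [-1.7, -0.8, 5.1]
grip_width: 0.0641
grip_force: 25.0
```

```bash
python3 - <<'E'
from h import *
go(530,-240,120,0.0)
E
```

```text
go [530, -240, 120, 0.0] shift [  29.7  473.  -150.3] turn [-0.    -0.001  0.074] rows 9.9
```

In the tool's units: 416 mm / 1000 = 0.416, -150 mm / 1000 = -0.15, 0.074 rad / 1.5708 = 0.0471.

Call:
{"api": "arm_command", "payload": {"plan": [[[0, 0, -0.015, 0, 0, 0, 1], [0, 0, -0.06, 0, 0, 0, 1], [0, 0.005, -0.105, 0, 0, 0, 1], [0, 0.03, -0.15, 0, 0, 0, 1], [0.005, 0.08, -0.15, 0, 0, 0, 1], [0.008, 0.128, -0.15, 0, 0, 0.0064, 1], [0.011, 0.176, -0.15, 0, 0, 0.0127, 1], [0.014, 0.224, -0.15, 0, 0, 0.0191, 1], [0.017, 0.272, -0.15, 0, 0, 0.0255, 1], [0.02, 0.32, -0.15, 0, 0, 0.0318, 1], [0.023, 0.368, -0.15, 0, 0, 0.0382, 1], [0.026, 0.416, -0.15, 0, 0, 0.0471, 1]]]}}

```text
time_s: 7.3
ee_pos: [0.5218, -0.1854, 0.1193]
eef_rot: [-3.141, 0.0, -0.001]
force: [0.8, 0.3, -0.7]
grip_width: 0.0637
grip_force: 25.0
```

In the tool's units: 57 mm / 1000 = 0.057, 30 mm / 1000 = 0.03.

Call:
{"api": "arm_command", "payload": {"plan": [[[0.004, 0.03, 0, 0, 0, 0, 1], [0.004, 0.057, 0, 0, 0, 0, 1], [0.004, 0.057, 0, 0, 0, 0, 1], [0.004, 0.057, 0, 0, 0, 0, 1], [0.004, 0.057, 0, 0, 0, 0, 1]]]}}

```text
time_s: 7.8
ee_pos: [0.526, -0.2395, 0.1193]
eef_rot: [-3.141, 0.0, 0.0]
force: [0.3, -0.1, -0.3]
grip_width: 0.0637
grip_force: 25.0
```

```bash
python3 - <<'E'
from h import *
im,d=snap("wrist","w5"); o=tool()[0]; print(o["ee_pos"],o["eef_rot"],o["time_s"],o["grip_width"],o["force"])
hsv=cv2.cvtColor(im,cv2.COLOR_BGR2HSV); S,V=hsv[...,1],hsv[...,2]
m=(S<70)&(V<100); m[210:]=0; blobs("wrist",m,.006,1500)
P=points("wrist",d); m=(P[...,2]>.12)&(d>0)&(hsv[...,1]>90); blobs("wrist",m,np.median(P[...,2][m]),800); print(np.median(P[...,2][m]))
E
```

```text
[ 0.52610468 -0.23939641  0.11939025] [-3.14140629e+00  5.86935447e-05  8.42511386e-04] 7.85 0.06416750640618771 [ 0.27275733  0.69540428 -0.90367466]
px [308. 104.] rect [ 609.2 -268.1] [116.6 117.3] long ang -1.569 ell [ 609.4 -268.2] [116.6 116.7]
px [149.  44.] rect [ 659.  -125.5] [77.1 84.4] long ang -1.569 ell [ 661.  -125.5] [79.6 84.9]
px [417. 370.] rect [ 465.1 -319.2] [13.5 49.9] long ang 0.207 ell [ 464.8 -318.7] [13.9 47.9]
px [137. 369.] rect [ 465.  -159.5] [13.3 49.9] long ang -0.22 ell [ 464.8 -160. ] [13.9 48.1]
px [276. 261.] rect [ 528.6 -239.1] [63.5 99.5] long ang 0.001 ell [ 528.2 -239. ] [ 71.7 118.2]
0.17607418334550332
```

View pics/w5.png

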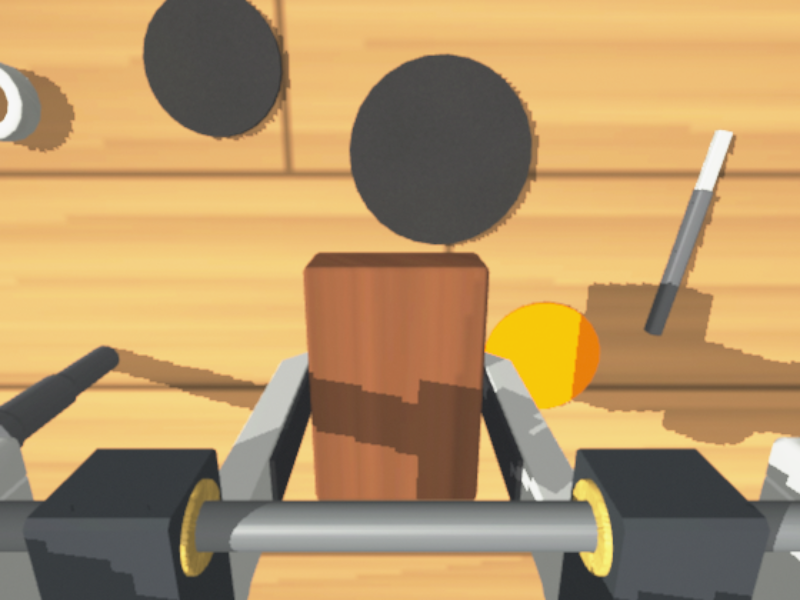

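The wrist view shows the block held square, its top face's far edge at (396,266), with the pad at (441,150). I'll get the block's x offset in the hand.

```bash
python3 - <<'E'
from h import *
d=np.load("w5.npz")["d"]; P=points("wrist",d)
print([ (v,P[v,277].round(4).tolist()) for v in range(174,196,2)])
print([ (v,P[v,277].round(4).tolist()) for v in range(338,356,3)])
E
```

```text
[(174, [0.5453, -0.2394, -0.0023]), (176, [0.5733, -0.2392, 0.1504]), (178, [0.5735, -0.2392, 0.1571]), (180, [0.5735, -0.2392, 0.1621]), (182, [0.5733, -0.2392, 0.1663]), (184, [0.5733, -0.2392, 0.171]), (186, [0.573, -0.2392, 0.174]), (188, [0.5724, -0.2392, 0.1757]), (190, [0.5716, -0.2392, 0.1766]), (192, [0.5703, -0.2392, 0.1755]), (194, [0.5692, -0.2392, 0.175])]
[(338, [0.4867, -0.2393, 0.1759]), (341, [0.4853, -0.2393, 0.1766]), (344, [0.4829, -0.2393, 0.1761]), (347, [0.481, -0.2393, 0.1762]), (350, [0.5536, -0.2391, 0.2674]), (353, [0.553, -0.2391, 0.2677])]
```

Call:
{"api": "arm_command", "payload": {"plan": [[[0.028, 0.01, 0, 0, 0, 0, 1], [0.056, 0.02, 0.01, 0, 0, 0, 1], [0.083, 0.029, 0.035, 0, 0, 0, 1], [0.083, 0.029, 0.07, 0, 0, 0, 1], [0.083, 0.029, 0.1, 0, 0, 0, 1], [0.083, 0.029, 0.122, 0, 0, 0, 1], [0.083, 0.029, 0.134, 0, 0, 0, 1], [0.083, 0.029, 0.139, 0, 0, 0, 1], [0.083, 0.029, 0.142, 0, 0, 0, 1], [0.083, 0.029, 0.143, 0, 0, 0, 1], [0.083, 0.029, 0.1435, 0, 0, 0, 1], [0.083, 0.029, 0.1435, 0, 0, 0, 1]]]}}

```text
time_s: 9.05
ee_pos: [0.6093, -0.2696, -0.0234]
eef_rot: [3.141, -0.001, -0.0]
force: [-0.4, 0.1, -0.6]
grip_width: 0.0637
grip_force: 25.0
```

In the tool's units: 1 mm / 1000 = 0.001, 0.5 mm / 1000 = 0.0005.

Call:
{"api": "arm_command", "payload": {"plan": [[[0, 0, 0.0005, 0, 0, 0, 1], [0, 0, 0.001, 0, 0, 0, 1], [0, 0, 0.001, 0, 0, 0, 1]]]}}

```text
time_s: 9.35
ee_pos: [0.6093, -0.2696, -0.0242]
eef_rot: [3.141, -0.001, -0.0]
force: [-2.4, 1.0, 6.2]
grip_width: 0.0637
grip_force: 25.0
```

```bash
python3 - <<'E'
from h import *
o=tool()[0]; print(o["ee_pos"],o["eef_rot"],o["time_s"],o["force"])
E
```

```text
[ 0.60927977 -0.26956676 -0.02422666] [ 3.14129123e+00 -7.38092741e-04 -2.77461877e-04] 9.35 [-2.406624    1.00807787  6.17689598]
```

In the tool's units: -145 mm / 1000 = -0.145, -120 mm / 1000 = -0.12.

Call:
{"api": "arm_command", "payload": {"plan": [[[0, 0, 0, 0, 0, 0, 0.2], [0, 0, 0, 0, 0, 0, -0.5], [0, 0, 0, 0, 0, 0, -1], [0, 0, 0, 0, 0, 0, -1], [0, 0, -0.015, 0, 0, 0, -1], [0, 0, -0.05, 0, 0, 0, -1], [0, 0, -0.095, 0, 0, 0, -1], [-0.03, -0.008, -0.13, 0, 0, 0, -1], [-0.075, -0.018, -0.145, 0, 0, 0, -1], [-0.12, -0.03, -0.145, 0, 0, 0, -1], [-0.12, -0.03, -0.145, 0, 0, 0, -1], [-0.12, -0.03, -0.145, 0, 0, 0, -1]]]}}

```text
time_s: 10.55
ee_pos: [0.4892, -0.2397, 0.1216]
eef_rot: [3.14, -0.002, -0.001]
force: [2.2, 0.0, 0.3]
grip_width: 0.094
grip_force: 0.0
```

```bash
cat >> h.py <<'E'
def state():
    o=tool()[0]; print("tcp",o["ee_pos"].round(4),"rot",np.round(o["eef_rot"],3),"t",o["time_s"],"w",round(o["grip_width"],4),"f",np.round(o["force"],1))
E
python3 - <<'E'
from h import *
im,d=snap("wrist","w6"); state()
P=points("wrist",d); hsv=cv2.cvtColor(im,cv2.COLOR_BGR2HSV); S,V=hsv[...,1],hsv[...,2]
m=(P[...,2]>.025)&(P[...,2]<.043)&(d>0)&(S>80); print(np.median(P[...,2][m])); blobs("wrist",m,.034,800)
m=(P[...,2]>.012)&(P[...,2]<.026)&(d>0)&(S<80); blobs("wrist",m,.020,500)
m=(S<70)&(V<100)&(P[...,2]<.012); m[250:]=0; blobs("wrist",m,.006,1500)
E
```

```text
tcp [ 0.49   -0.2399  0.1212] rot [ 3.14e+00 -2.00e-03 -0.00e+00] t 10.6 w 0.094 f [ 0.1  0.3 -0.5]
0.032080760477469494
px [312.  59.] rect [ 609.2 -268.9] [63.  91.7] long ang 0.0 ell [ 609.6 -268.9] [ 71.6 112.1]
px [256. 230.] rect [ 455.6 -219. ] [63.8 64.6] long ang 0.359 ell [ 455.7 -219.1] [73.9 74.2]
px [359.  63.] rect [ 610.7 -317. ] [20.1 83.8] long ang 0.001 ell [ 610.5 -315.6] [20.1 89.1]
px [263.  63.] rect [ 610.6 -223.2] [26.4 94.6] long ang -0.003 ell [ 610.1 -225.3] [ 27.3 100.6]
px [146.  20.] rect [ 641.8 -126. ] [41.  84.5] long ang -1.57 ell [ 644.9 -126.3] [43.7 89. ]
```

View pics/w6.png

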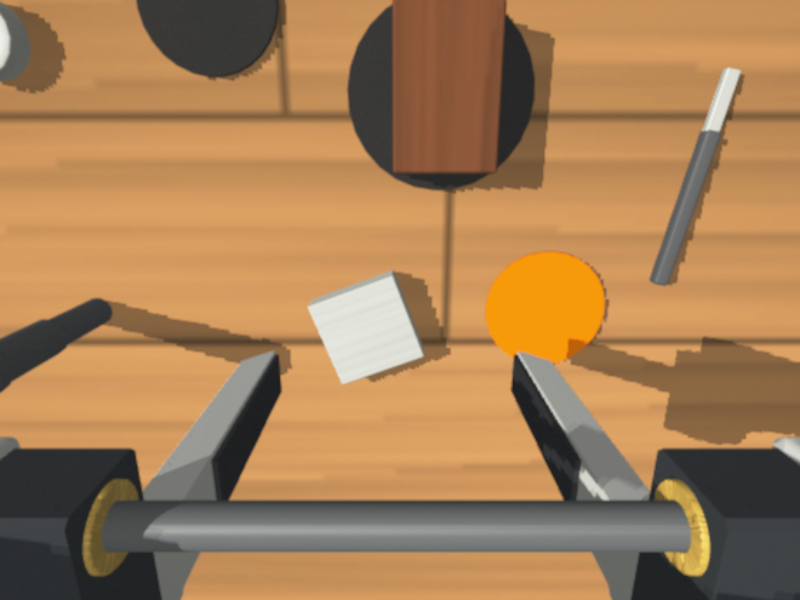

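The view shows the wood centred on the pad at (448,90), the steel at (366,328) turned 0.359 rad, and the orange mat beside it. Grasp the steel.

```bash
python3 - <<'E'
from h import *
go(455.5,-219.2,-29,0.359)
E
```

```text
go [455.5, -219.2, -29, 0.359] shift [-34.8 -20.9 150.1] turn [ 0.002 -0.002 -0.359] rows 3.1
```

In the tool's units: 150 mm / 1000 = 0.15, -34.8 mm / 1000 = -0.0348, -0.359 rad / 1.5708 = -0.2285.

Call:
{"api": "arm_command", "payload": {"plan": [[[-0.017, -0.01, 0.01, 0, 0, -0.0828, -1], [-0.0348, -0.0209, 0.03, 0, 0, -0.1655, -1], [-0.0348, -0.0209, 0.07, 0, 0, -0.2285, -1], [-0.0348, -0.0209, 0.11, 0, 0, -0.2285, -1], [-0.0348, -0.0209, 0.135, 0, 0, -0.2285, -1], [-0.0348, -0.0209, 0.147, 0, 0, -0.2285, -1], [-0.0348, -0.0209, 0.15, 0, 0, -0.2285, -1], [-0.0348, -0.0209, 0.15, 0, 0, -0.2285, 0.5], [-0.0348, -0.0209, 0.15, 0, 0, -0.2285, 1], [-0.0348, -0.0209, 0.15, 0, 0, -0.2285, 1], [-0.0348, -0.0209, 0.15, 0, 0, -0.2285, 1], [-0.0348, -0.0209, 0.15, 0, 0, -0.2285, 1]]], "squeeze": 45}}

```text
time_s: 11.8
ee_pos: [0.4546, -0.2187, -0.0295]
eef_rot: [3.141, -0.001, 0.359]
force: [-0.7, 0.8, 5.5]
grip_width: 0.0635
grip_force: 45.0
```

Call:
{"api": "arm_command", "payload": {"plan": [[[0, 0, 0, 0, 0, 0, 1], [0, 0, 0, 0, 0, 0, 1]]]}}

```text
time_s: 12.0
ee_pos: [0.4546, -0.2187, -0.0295]
eef_rot: [3.141, -0.001, 0.359]
force: [-1.3, 1.0, 6.3]
grip_width: 0.0634
grip_force: 45.0
```

```bash
python3 - <<'E'
from h import *
state(); go(609.3,-269,120,0.0)
E
```

```text
tcp [ 0.4546 -0.2187 -0.0295] rot [ 3.141e+00 -1.000e-03  3.590e-01] t 12.0 w 0.0634 f [-1.3  1.   6.3]
go [609.3, -269, 120, 0.0] shift [ 127.3  101.5 -149.3] turn [ 0.001 -0.001  0.359] rows 4.4
```

In the tool's units: -150 mm / 1000 = -0.15, -130 mm / 1000 = -0.13, 0.359 rad / 1.5708 = 0.2285.

Call:
{"api": "arm_command", "payload": {"plan": [[[0, 0, -0.015, 0, 0, 0, 1], [0, 0, -0.05, 0, 0, 0, 1], [0.005, 0.005, -0.09, 0, 0, 0.0318, 1], [0.02, 0.02, -0.13, 0, 0, 0.0764, 1], [0.04, 0.04, -0.15, 0, 0, 0.1401, 1], [0.06, 0.06, -0.15, 0, 0, 0.191, 1], [0.067, 0.077, -0.15, 0, 0, 0.2285, 1], [0.067, 0.077, -0.15, 0, 0, 0.2285, 1], [0.067, 0.077, -0.15, 0, 0, 0.2285, 1], [0.067, 0.077, -0.15, 0, 0, 0.2285, 1]]]}}

```text
time_s: 13.0
ee_pos: [0.5433, -0.2665, 0.1194]
eef_rot: [-3.141, 0.001, 0.001]
force: [-0.8, -0.1, -5.2]
grip_width: 0.0635
grip_force: 45.0
```

```bash
python3 - <<'E'
from h import *
im,d=snap("wrist","w7"); state()
P=points("wrist",d); hsv=cv2.cvtColor(im,cv2.COLOR_BGR2HSV); S,V=hsv[...,1],hsv[...,2]
m=(P[...,2]>.025)&(P[...,2]<.043)&(d>0)&(S>80); blobs("wrist",m,.034,800)
for v in list(range(190,216,2))+list(range(296,350,4)): print(v,P[v,277].round(4))
E
```

```text
tcp [ 0.5435 -0.2666  0.1197] rot [-3.141e+00  1.000e-03  1.000e-03] t 13.05 w 0.0636 f [-0.  -0.2 -5.8]
px [280. 124.] rect [ 609.5 -269.1] [63.2 92.9] long ang 0.0 ell [ 609.7 -269. ] [ 72.  112.6]
190 [ 0.5463 -0.2666 -0.0008]
192 [ 5.442e-01 -2.666e-01 -5.000e-04]
194 [ 5.423e-01 -2.666e-01  4.000e-04]
196 [ 0.54   -0.2666 -0.0007]
198 [ 0.5375 -0.2666 -0.0018]
200 [ 0.5355 -0.2666 -0.0016]
202 [ 0.5335 -0.2666 -0.001 ]
204 [ 5.316e-01 -2.666e-01 -2.000e-04]
206 [ 0.5736 -0.2664  0.1516]
208 [ 0.5735 -0.2664  0.1554]
210 [ 0.5736 -0.2664  0.1596]
212 [ 0.5736 -0.2664  0.1632]
214 [ 0.5734 -0.2664  0.1662]
296 [ 0.5253 -0.2665  0.1674]
300 [ 0.5221 -0.2665  0.1664]
304 [ 0.5203 -0.2665  0.1676]
308 [ 0.5181 -0.2665  0.1683]
312 [ 0.515  -0.2665  0.1676]
316 [ 0.5134 -0.2665  0.1691]
320 [ 0.391  -0.2668 -0.0028]
324 [ 0.3872 -0.2668 -0.0005]
328 [ 0.3812 -0.2668 -0.0013]
332 [ 0.3763 -0.2668 -0.0006]
336 [ 0.3712 -0.2668 -0.    ]
340 [ 0.365  -0.2668 -0.001 ]
344 [ 0.3594 -0.2668 -0.001 ]
348 [ 0.3537 -0.2669 -0.0011]
```

In the tool's units: 115 mm / 1000 = 0.115, 114.5 mm / 1000 = 0.1145.

Call:
{"api": "arm_command", "payload": {"plan": [[[0.022, 0.001, 0, 0, 0, 0, 1], [0.045, 0.002, 0.01, 0, 0, 0, 1], [0.0675, 0.0025, 0.03, 0, 0, 0, 1], [0.0675, 0.0025, 0.06, 0, 0, 0, 1], [0.0675, 0.0025, 0.088, 0, 0, 0, 1], [0.0675, 0.0025, 0.104, 0, 0, 0, 1], [0.0675, 0.0025, 0.111, 0, 0, 0, 1], [0.0675, 0.0025, 0.1135, 0, 0, 0, 1], [0.0675, 0.0025, 0.1145, 0, 0, 0, 1], [0.0675, 0.0025, 0.115, 0, 0, 0, 1], [0.0675, 0.0025, 0.115, 0, 0, 0, 1]]]}}

```text
time_s: 14.15
ee_pos: [0.6119, -0.2698, 0.0058]
eef_rot: [3.141, -0.001, -0.0]
force: [-0.3, -0.3, -6.5]
grip_width: 0.0633
grip_force: 45.0
```

```bash
python3 - <<'E'
from h import *
state()
E
```

```text
tcp [ 0.6119 -0.2698  0.0058] rot [ 3.141e+00 -1.000e-03 -0.000e+00] t 14.15 w 0.0633 f [-0.3 -0.3 -6.5]
```

In the tool's units: 1.5 mm / 1000 = 0.0015, 1 mm / 1000 = 0.001.

Call:
{"api": "arm_command", "payload": {"plan": [[[-0.0008, -0.0006, 0.0005, 0, 0, 0, 1], [-0.0008, -0.0006, 0.001, 0, 0, 0, 1], [-0.0008, -0.0006, 0.0015, 0, 0, 0, 1], [-0.0008, -0.0006, 0.0015, 0, 0, 0, 1]]]}}

```text
time_s: 14.55
ee_pos: [0.6108, -0.269, 0.0046]
eef_rot: [3.141, -0.001, -0.0]
force: [-4.0, 4.0, 6.9]
grip_width: 0.0635
grip_force: 45.0
```

```bash
python3 - <<'E'
from h import *
state()
E
```

```text
tcp [ 0.6108 -0.269   0.0046] rot [ 3.141e+00 -1.000e-03 -0.000e+00] t 14.55 w 0.0635 f [-4.   4.   6.9]
```

In the tool's units: -120 mm / 1000 = -0.12, -100 mm / 1000 = -0.1.

Call:
{"api": "arm_command", "payload": {"plan": [[[0, 0, 0, 0, 0, 0, 0.2], [0, 0, 0, 0, 0, 0, -0.5], [0, 0, 0, 0, 0, 0, -1], [0, 0, 0, 0, 0, 0, -1], [0, 0, -0.015, 0, 0, 0, -1], [0, 0, -0.05, 0, 0, 0, -1], [0, 0, -0.09, 0, 0, 0, -1], [-0.025, -0.008, -0.12, 0, 0, 0, -1], [-0.065, -0.018, -0.12, 0, 0, 0, -1], [-0.1, -0.03, -0.12, 0, 0, 0, -1], [-0.1, -0.03, -0.12, 0, 0, 0, -1], [-0.1, -0.03, -0.12, 0, 0, 0, -1]]]}}

```text
time_s: 15.75
ee_pos: [0.5111, -0.2392, 0.125]
eef_rot: [3.14, -0.002, -0.0]
force: [-0.3, -0.9, 0.3]
grip_width: 0.094
grip_force: 0.0
```

```bash
python3 - <<'E'
from h import *
im,d=snap("wrist","w8"); state()
P=points("wrist",d); hsv=cv2.cvtColor(im,cv2.COLOR_BGR2HSV); S,V=hsv[...,1],hsv[...,2]
m=(P[...,2]>.025)&(P[...,2]<.043)&(d>0)&(S>80); blobs("wrist",m,.034,800)
m=(P[...,2]>.046)&(P[...,2]<.06)&(d>0)&(S<80); m[260:]=0; blobs("wrist",m,.054,800)
m=(S<70)&(V<100)&(P[...,2]<.012); m[250:]=0; blobs("wrist",m,.006,1500)
go(545,224,120,0.0)
E
```

```text
tcp [ 0.5116 -0.2394  0.1246] rot [ 3.141e+00 -2.000e-03 -0.000e+00] t 15.8 w 0.0941 f [ 0.2 -0.2 -0.2]
px [310. 138.] rect [ 569.3 -269. ] [12.2 62.6] long ang -1.57 ell [ 569.3 -268.9] [13.4 87.1]
px [313.  38.] rect [ 650.3 -269. ] [11.2 62.6] long ang -1.57 ell [ 650.3 -269.1] [12.2 86.1]
px [313.  87.] rect [ 609.5 -268.4] [62.5 62.9] long ang -1.57 ell [ 609.6 -268.2] [73.4 73.7]
px [264.  89.] rect [ 610.2 -223.2] [27.1 96. ] long ang -0.002 ell [ 609.8 -225.1] [ 27.1 103.3]
px [150.  33.] rect [ 653.1 -126. ] [63.5 84.4] long ang -1.57 ell [ 656.4 -126. ] [67.8 87.9]
go [545, 224, 120, 0.0] shift [  33.2 -463.4    4.2] turn [ 0.001 -0.002 -0.   ] rows 9.3
```

View pics/w8.png

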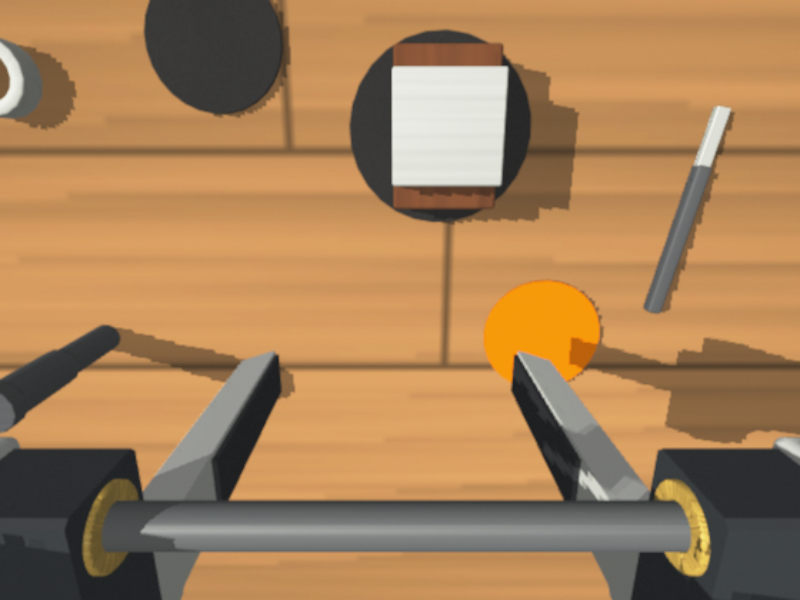

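The wood and steel are stacked and centred ((447,125) in view), with the steel centre at about (609.5, -268.6). On to the wide ring.

In the tool's units: -463 mm / 1000 = -0.463, -429 mm / 1000 = -0.429.

Call:
{"api": "arm_command", "payload": {"plan": [[[0.003, -0.045, 0, 0, 0, 0, -1], [0.006, -0.093, 0, 0, 0, 0, -1], [0.009, -0.141, 0, 0, 0, 0, -1], [0.012, -0.189, 0, 0, 0, 0, -1], [0.016, -0.237, 0, 0, 0, 0, -1], [0.02, -0.285, 0, 0, 0, 0, -1], [0.023, -0.333, 0, 0, 0, 0, -1], [0.027, -0.381, 0, 0, 0, 0, -1], [0.03, -0.429, 0, 0, 0, 0, -1], [0.033, -0.463, 0.004, 0, 0, 0, -1], [0.033, -0.463, 0.004, 0, 0, 0, -1], [0.033, -0.463, 0.004, 0, 0, 0, -1]]]}}

```text
time_s: 17.0
ee_pos: [0.5443, 0.2247, 0.119]
eef_rot: [3.141, 0.0, 0.001]
force: [-0.2, -0.3, -0.1]
grip_width: 0.0939
grip_force: 0.0
```

Call:
{"api": "arm_command", "payload": {"plan": [[[0, 0, 0, 0, 0, 0, -1]]]}}

```text
time_s: 17.1
ee_pos: [0.5443, 0.2234, 0.1194]
eef_rot: [3.141, -0.0, -0.001]
force: [0.1, -0.5, 0.2]
grip_width: 0.0939
grip_force: 0.0
```

```bash
cat >> h.py <<'E'
def ring(im,d,z0,z1,vmax=420):
    P=points("wrist",d); S=cv2.cvtColor(im,cv2.COLOR_BGR2HSV)[...,1]
    m=((P[...,2]>z0)&(P[...,2]<z1)&(d>0)&(S<80)); m[vmax:]=0
    m=cv2.morphologyEx(m.astype(np.uint8),cv2.MORPH_OPEN,np.ones((3,3)))
    cs,h=cv2.findContours(m,cv2.RETR_CCOMP,cv2.CHAIN_APPROX_NONE)
    for c in cs:
        if cv2.contourArea(c)<300: continue
        w=(cast("wrist",c[:,0,:],(z0+z1)/2+.001)[:,:2]*1000).astype(np.float32); f=cv2.fitEllipse(w)
        print("ring px",c[:,0].mean(0).round(),"c",np.round(f[0],1),"d",np.round(f[1],1))
E
python3 - <<'E'
from h import *
im,d=snap("wrist","w9"); state(); ring(im,d,.014,.020)
E
```

```text
tcp [0.5443 0.2232 0.1195] rot [-3.142e+00 -0.000e+00 -1.000e-03] t 17.15 w 0.094 f [-0.1 -1.  -0.2]
ring px [ 14. 232.] c [503.1 485.6] d [  9.8 121. ]
ring px [271. 112.] c [623.6 228.5] d [57.6 57.9]
ring px [271. 112.] c [623.6 228.5] d [38.1 38.6]
ring px [509.  90.] c [641.4  16.5] d [45.8 47.2]
ring px [510.  91.] c [641.7  16.7] d [29.4 30.3]
```

In the tool's units: 149 mm / 1000 = 0.149, 147 mm / 1000 = 0.147.

Call:
{"api": "arm_command", "payload": {"plan": [[[0.04, -0.002, 0.01, 0, 0, 0, -1], [0.079, -0.005, 0.04, 0, 0, 0, -1], [0.079, -0.005, 0.08, 0, 0, 0, -1], [0.079, -0.005, 0.115, 0, 0, 0, -1], [0.079, -0.005, 0.137, 0, 0, 0, -1], [0.079, -0.005, 0.147, 0, 0, 0, -1], [0.079, -0.005, 0.149, 0, 0, 0, -1], [0.079, -0.005, 0.149, 0, 0, 0, 0.5], [0.079, -0.005, 0.149, 0, 0, 0, 1], [0.079, -0.005, 0.149, 0, 0, 0, 1], [0.079, -0.005, 0.149, 0, 0, 0, 1], [0.079, -0.005, 0.149, 0, 0, 0, 1]]], "squeeze": 30}}

```text
time_s: 18.35
ee_pos: [0.623, 0.229, -0.0291]
eef_rot: [-3.142, -0.001, -0.0]
force: [-1.6, -1.6, 3.9]
grip_width: 0.0597
grip_force: 30.0
```

Call:
{"api": "arm_command", "payload": {"plan": [[[0, 0, 0, 0, 0, 0, 1], [0, 0, 0, 0, 0, 0, 1], [0, 0, 0, 0, 0, 0, 1]]]}}

```text
time_s: 18.65
ee_pos: [0.6231, 0.229, -0.029]
eef_rot: [-3.141, -0.001, -0.0]
force: [-1.0, -1.0, 5.0]
grip_width: 0.0598
grip_force: 30.0
```

```bash
python3 - <<'E'
from h import *
state(); go(540,-266,130,0.0)
E
```

```text
tcp [ 0.6231  0.229  -0.029 ] rot [-3.141e+00 -1.000e-03 -0.000e+00] t 18.65 w 0.0598 f [-1. -1.  5.]
go [540, -266, 130, 0.0] shift [ -82.9  495.  -159.2] turn [-0.    -0.001 -0.   ] rows 10.5
```

In the tool's units: 444 mm / 1000 = 0.444, -159 mm / 1000 = -0.159.

Call:
{"api": "arm_command", "payload": {"plan": [[[0, 0, -0.015, 0, 0, 0, 1], [0, 0, -0.06, 0, 0, 0, 1], [-0.004, 0.02, -0.105, 0, 0, 0, 1], [-0.012, 0.06, -0.13, 0, 0, 0, 1], [-0.02, 0.108, -0.15, 0, 0, 0, 1], [-0.028, 0.156, -0.159, 0, 0, 0, 1], [-0.036, 0.204, -0.159, 0, 0, 0, 1], [-0.044, 0.252, -0.159, 0, 0, 0, 1], [-0.052, 0.3, -0.159, 0, 0, 0, 1], [-0.06, 0.348, -0.159, 0, 0, 0, 1], [-0.068, 0.396, -0.159, 0, 0, 0, 1], [-0.076, 0.444, -0.159, 0, 0, 0, 1]]]}}

```text
time_s: 19.85
ee_pos: [0.5459, -0.2167, 0.1301]
eef_rot: [-3.142, -0.0, -0.0]
force: [1.0, -0.0, -2.9]
grip_width: 0.0595
grip_force: 30.0
```

In the tool's units: 51 mm / 1000 = 0.051, 40 mm / 1000 = 0.04.

Call:
{"api": "arm_command", "payload": {"plan": [[[-0.005, 0.04, 0, 0, 0, 0, 1], [-0.007, 0.051, 0, 0, 0, 0, 1], [-0.007, 0.051, 0, 0, 0, 0, 1], [-0.007, 0.051, 0, 0, 0, 0, 1], [-0.007, 0.051, 0, 0, 0, 0, 1]]]}}

```text
time_s: 20.35
ee_pos: [0.5401, -0.2645, 0.1296]
eef_rot: [-3.141, -0.0, 0.001]
force: [-0.3, -0.3, -2.7]
grip_width: 0.0593
grip_force: 30.0
```

```bash
python3 - <<'E'
from h import *
im,d=snap("wrist","w10"); state()
P=points("wrist",d); S=cv2.cvtColor(im,cv2.COLOR_BGR2HSV)[...,1]
m=(P[...,2]>.046)&(P[...,2]<.06)&(d>0)&(S<80); m[260:]=0; blobs("wrist",m,.054,800)
print(np.median(P[225:232,277:278,2]))
c=P[:,277]; k=[(v,*c[v].round(4)) for v in range(190,340,1) if c[v,2]>.12]; print(k[:3],k[-3:]); 
ring(im,d,.168,.182)
ring(im,d,.172,.178)
E
```

```text
tcp [ 0.5401 -0.2645  0.1295] rot [-3.141e+00 -0.000e+00  2.000e-03] t 20.4 w 0.0595 f [ 0.3  1.2 -2.5]
px [282. 123.] rect [ 609.  -268.5] [62.6 63.4] long ang -1.569 ell [ 609.2 -268.5] [73.6 74. ]
0.17427265204135217
[(205, np.float64(0.5706), np.float64(-0.2643), np.float64(0.1607)), (206, np.float64(0.5703), np.float64(-0.2643), np.float64(0.1618)), (207, np.float64(0.5703), np.float64(-0.2643), np.float64(0.1638))] [(308, np.float64(0.5129), np.float64(-0.2644), np.float64(0.1754)), (309, np.float64(0.5121), np.float64(-0.2644), np.float64(0.1751)), (310, np.float64(0.5109), np.float64(-0.2645), np.float64(0.1743))]
ring px [276. 259.] c [ 542.7 -264.4] d [57.5 68.3]
ring px [276. 260.] c [ 543.3 -264. ] d [34.8 36.7]
ring px [278. 259.] c [ 542.1 -264.4] d [57.4 62.8]
ring px [277. 262.] c [ 542.1 -264.2] d [37.2 37.6]
```

View pics/w10.png

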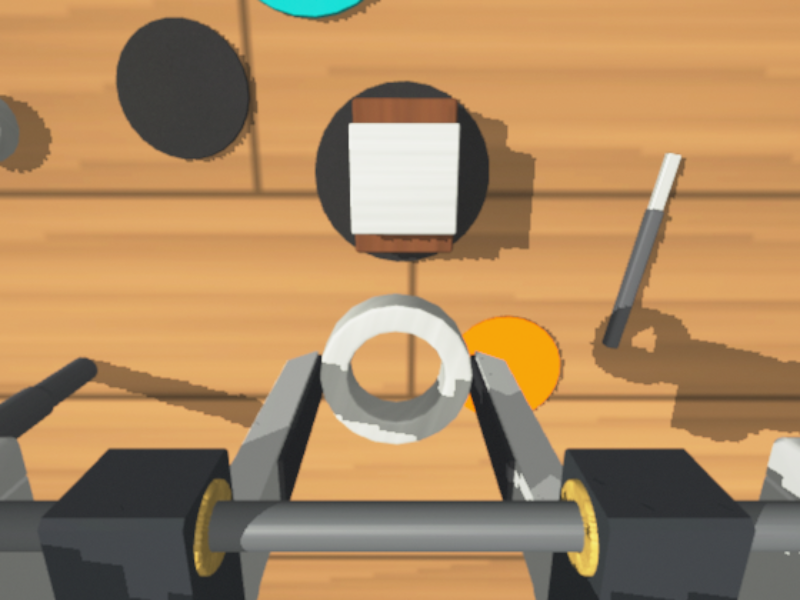

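The ring hangs level at (396,368), offset about +0.5 mm in x, and the steel's centre is (609.2, -268.5). Setting it down.

In the tool's units: 104.2 mm / 1000 = 0.1042, 68.6 mm / 1000 = 0.0686.

Call:
{"api": "arm_command", "payload": {"plan": [[[0.022, 0.001, 0, 0, 0, 0, 1], [0.045, 0.003, 0.01, 0, 0, 0, 1], [0.0686, 0.0041, 0.025, 0, 0, 0, 1], [0.0686, 0.0041, 0.05, 0, 0, 0, 1], [0.0686, 0.0041, 0.075, 0, 0, 0, 1], [0.0686, 0.0041, 0.092, 0, 0, 0, 1], [0.0686, 0.0041, 0.099, 0, 0, 0, 1], [0.0686, 0.0041, 0.102, 0, 0, 0, 1], [0.0686, 0.0041, 0.1035, 0, 0, 0, 1], [0.0686, 0.0041, 0.1042, 0, 0, 0, 1], [0.0686, 0.0041, 0.1042, 0, 0, 0, 1], [0.0686, 0.0041, 0.1042, 0, 0, 0, 1]]]}}

```text
time_s: 21.6
ee_pos: [0.6085, -0.2702, 0.0257]
eef_rot: [3.141, -0.001, -0.0]
force: [-0.1, 0.1, -3.4]
grip_width: 0.0592
grip_force: 30.0
```

```bash
python3 - <<'E'
from h import *
state()
E
```

```text
tcp [ 0.6085 -0.2702  0.0257] rot [ 3.141e+00 -1.000e-03 -0.000e+00] t 21.6 w 0.0592 f [-0.1  0.1 -3.4]
```

In the tool's units: 1.2 mm / 1000 = 0.0012, -1.1 mm / 1000 = -0.0011.

Call:
{"api": "arm_command", "payload": {"plan": [[[0, -0.0011, 0.0003, 0, 0, 0, 1], [0.0001, -0.0011, 0.0008, 0, 0, 0, 1], [0.0001, -0.0011, 0.0012, 0, 0, 0, 1], [0.0001, -0.0011, 0.0012, 0, 0, 0, 1]]]}}

```text
time_s: 22.0
ee_pos: [0.6085, -0.269, 0.0249]
eef_rot: [3.141, -0.0, -0.0]
force: [-4.6, 2.3, 5.4]
grip_width: 0.0596
grip_force: 30.0
```

```bash
python3 - <<'E'
from h import *
state()
E
```

```text
tcp [ 0.6085 -0.269   0.0249] rot [ 3.141 -0.    -0.   ] t 22.0 w 0.0596 f [-4.6  2.3  5.4]
```

Contact. Release, lift, and look at the stack and the narrow ring.

In the tool's units: -200 mm / 1000 = -0.2, -170 mm / 1000 = -0.17.

Call:
{"api": "arm_command", "payload": {"plan": [[[0, 0, 0, 0, 0, 0, 0.2], [0, 0, 0, 0, 0, 0, -0.5], [0, 0, 0, 0, 0, 0, -1], [0, 0, 0, 0, 0, 0, -1], [0, 0, -0.015, 0, 0, 0, -1], [0, 0, -0.05, 0, 0, 0, -1], [0, 0, -0.085, 0, 0, 0, -1], [-0.01, -0.04, -0.1, 0, 0, 0, -1], [-0.025, -0.085, -0.1, 0, 0, 0, -1], [-0.04, -0.13, -0.1, 0, 0, 0, -1], [-0.04, -0.17, -0.1, 0, 0, 0, -1], [-0.04, -0.2, -0.1, 0, 0, 0, -1]]]}}

```text
time_s: 23.2
ee_pos: [0.5683, -0.0669, 0.1256]
eef_rot: [3.141, -0.002, 0.001]
force: [-0.9, -0.7, 0.3]
grip_width: 0.094
grip_force: 0.0
```

In the tool's units: -60 mm / 1000 = -0.06, -45 mm / 1000 = -0.045.

Call:
{"api": "arm_command", "payload": {"plan": [[[-0.01, -0.045, 0, 0, 0, 0, -1], [-0.01, -0.06, 0, 0, 0, 0, -1], [-0.01, -0.06, 0, 0, 0, 0, -1], [-0.01, -0.06, 0, 0, 0, 0, -1], [-0.01, -0.06, 0, 0, 0, 0, -1]]]}}

```text
time_s: 23.7
ee_pos: [0.5587, -0.0103, 0.1241]
eef_rot: [3.141, -0.0, -0.002]
force: [-0.1, 1.1, -0.4]
grip_width: 0.0941
grip_force: 0.0
```

```bash
python3 - <<'E'
from h import *
im,d=snap("wrist","w11"); state(); ring(im,d,.012,.021); ring(im,d,.062,.080)
E
```

```text
tcp [ 0.5586 -0.0102  0.124 ] rot [ 3.142e+00 -0.000e+00 -2.000e-03] t 23.75 w 0.094 f [ 0.1 -0.6  0.4]
ring px [250. 108.] c [641.3  14.5] d [45.8 46.1]
ring px [250. 107.] c [641.6  14.4] d [30.  30.7]
```

View pics/w11.png

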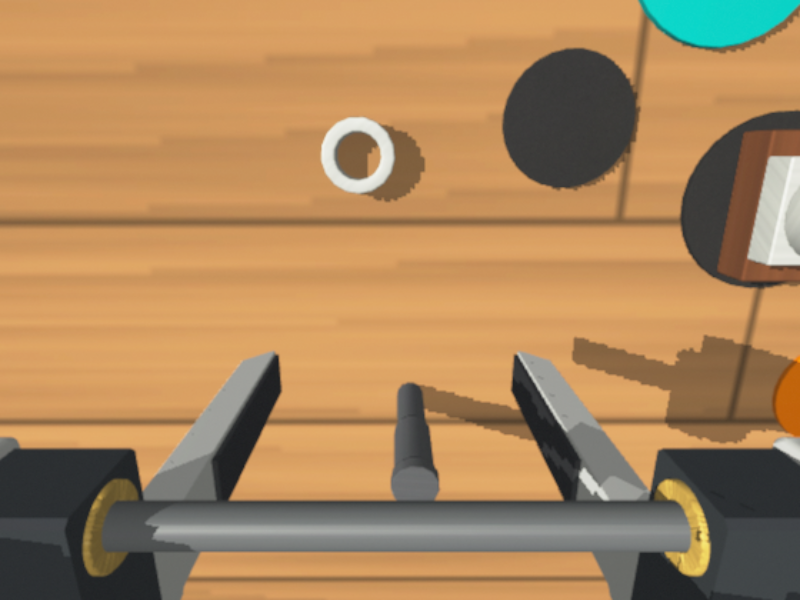

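The stack is at the right edge, the narrow ring at (358,155), and the punch (foot at (408,385)) is well clear of the ring. Grasp the narrow ring.

In the tool's units: 153 mm / 1000 = 0.153, 82.8 mm / 1000 = 0.0828.

Call:
{"api": "arm_command", "payload": {"plan": [[[0.04, -0.012, 0.01, 0, 0, 0, -1], [0.0828, -0.0247, 0.04, 0, 0, 0, -1], [0.0828, -0.0247, 0.08, 0, 0, 0, -1], [0.0828, -0.0247, 0.118, 0, 0, 0, -1], [0.0828, -0.0247, 0.14, 0, 0, 0, -1], [0.0828, -0.0247, 0.151, 0, 0, 0, -1], [0.0828, -0.0247, 0.153, 0, 0, 0, -1], [0.0828, -0.0247, 0.153, 0, 0, 0, 0.5], [0.0828, -0.0247, 0.153, 0, 0, 0, 1], [0.0828, -0.0247, 0.153, 0, 0, 0, 1], [0.0828, -0.0247, 0.153, 0, 0, 0, 1], [0.0828, -0.0247, 0.153, 0, 0, 0, 1]]], "squeeze": 30}}

```text
time_s: 24.95
ee_pos: [0.6414, 0.0158, -0.0286]
eef_rot: [-3.142, -0.001, -0.0]
force: [0.7, 0.5, -0.1]
grip_width: 0.0574
grip_force: 0.0
```

Call:
{"api": "arm_command", "payload": {"plan": [[[0, 0, 0, 0, 0, 0, 1], [0, 0, 0, 0, 0, 0, 1], [0, 0, 0, 0, 0, 0, 1], [0, 0, 0, 0, 0, 0, 1]]]}}

```text
time_s: 25.35
ee_pos: [0.6413, 0.0157, -0.0289]
eef_rot: [3.142, -0.0, -0.0]
force: [-0.4, 0.0, 2.0]
grip_width: 0.0469
grip_force: 30.0
```

```bash
python3 - <<'E'
from h import *
state(); go(530,-264,130,0.0)
E
```

```text
tcp [ 0.6413  0.0157 -0.0289] rot [ 3.142 -0.    -0.   ] t 25.35 w 0.0469 f [-0.4  0.   2. ]
go [530, -264, 130, 0.0] shift [-111.2  279.7 -158.9] turn [ 0. -0. -0.] rows 6.8
```

In the tool's units: 282 mm / 1000 = 0.282, -130 mm / 1000 = -0.13.

Call:
{"api": "arm_command", "payload": {"plan": [[[0, 0, -0.015, 0, 0, 0, 1], [0, 0, -0.06, 0, 0, 0, 1], [-0.005, 0.01, -0.105, 0, 0, 0, 1], [-0.02, 0.05, -0.13, 0, 0, 0, 1], [-0.04, 0.095, -0.15, 0, 0, 0, 1], [-0.06, 0.14, -0.159, 0, 0, 0, 1], [-0.08, 0.185, -0.159, 0, 0, 0, 1], [-0.095, 0.23, -0.159, 0, 0, 0, 1], [-0.11, 0.265, -0.159, 0, 0, 0, 1], [-0.11, 0.282, -0.159, 0, 0, 0, 1], [-0.11, 0.282, -0.159, 0, 0, 0, 1], [-0.11, 0.282, -0.159, 0, 0, 0, 1]]]}}

```text
time_s: 26.55
ee_pos: [0.5316, -0.2655, 0.1301]
eef_rot: [-3.141, -0.0, 0.0]
force: [0.7, 0.5, -2.1]
grip_width: 0.0473
grip_force: 30.0
```

Call:
{"api": "arm_command", "payload": {"plan": [[[0, 0, 0, 0, 0, 0, 1], [0, 0, 0, 0, 0, 0, 1]]]}}

```text
time_s: 26.75
ee_pos: [0.5317, -0.265, 0.13]
eef_rot: [-3.141, 0.0, 0.001]
force: [0.2, 0.2, -1.6]
grip_width: 0.0467
grip_force: 30.0
```

```bash
python3 - <<'E'
from h import *
im,d=snap("wrist","w12"); state()
P=points("wrist",d)
c=P[:,277]; k=[(v,*c[v].round(4)) for v in range(190,340,1) if .1<c[v,2]<.19]; print(*k[:3],*k[-3:],sep="\n") 
print("stack"); ring(im,d,.066,.076); print("hand"); ring(im,d,.168,.182); ring(im,d,.170,.178)
E
```

```text
tcp [ 0.5316 -0.2652  0.13  ] rot [-3.141e+00  0.000e+00  1.000e-03] t 26.8 w 0.047 f [ 0.2 -0.1 -2.2]
(216, np.float64(0.5553), np.float64(-0.265), np.float64(0.1606))
(217, np.float64(0.5551), np.float64(-0.265), np.float64(0.1618))
(218, np.float64(0.5555), np.float64(-0.265), np.float64(0.1649))
(299, np.float64(0.5098), np.float64(-0.2651), np.float64(0.175))
(300, np.float64(0.5092), np.float64(-0.2651), np.float64(0.1751))
(301, np.float64(0.5085), np.float64(-0.2651), np.float64(0.175))
stack
ring px [283. 115.] c [ 609.  -268.4] d [57.7 58.1]
ring px [282. 115.] c [ 609.  -268.6] d [37.6 37.8]
hand
ring px [276. 258.] c [ 534.  -264.7] d [45.8 58. ]
ring px [276. 260.] c [ 534.5 -264.7] d [27.2 28.8]
ring px [276. 258.] c [ 533.3 -264.7] d [46.3 54. ]
ring px [276. 261.] c [ 533.5 -264.7] d [28.3 29.3]
```

In the tool's units: 86 mm / 1000 = 0.086, 77.2 mm / 1000 = 0.0772.

Call:
{"api": "arm_command", "payload": {"plan": [[[0.025, 0.001, 0, 0, 0, 0, 1], [0.052, 0.002, 0.005, 0, 0, 0, 1], [0.0772, 0.0028, 0.015, 0, 0, 0, 1], [0.0772, 0.0028, 0.035, 0, 0, 0, 1], [0.0772, 0.0028, 0.058, 0, 0, 0, 1], [0.0772, 0.0028, 0.075, 0, 0, 0, 1], [0.0772, 0.0028, 0.082, 0, 0, 0, 1], [0.0772, 0.0028, 0.085, 0, 0, 0, 1], [0.0772, 0.0028, 0.086, 0, 0, 0, 1], [0.0772, 0.0028, 0.086, 0, 0, 0, 1], [0.0772, 0.0028, 0.086, 0, 0, 0, 1]]]}}

```text
time_s: 27.9
ee_pos: [0.6087, -0.2692, 0.0448]
eef_rot: [3.141, -0.001, -0.0]
force: [-0.1, 0.2, -2.0]
grip_width: 0.0469
grip_force: 30.0
```

```bash
python3 - <<'E'
from h import *
state()
E
```

```text
tcp [ 0.6087 -0.2692  0.0448] rot [ 3.141e+00 -1.000e-03 -0.000e+00] t 27.9 w 0.0469 f [-0.1  0.2 -2. ]
```

In the tool's units: 1.9 mm / 1000 = 0.0019, 1.5 mm / 1000 = 0.0015.

Call:
{"api": "arm_command", "payload": {"plan": [[[0, -0.0002, 0.0005, 0, 0, 0, 1], [0, -0.0002, 0.001, 0, 0, 0, 1], [0, -0.0002, 0.0015, 0, 0, 0, 1], [0, -0.0002, 0.0019, 0, 0, 0, 1], [0, -0.0002, 0.0019, 0, 0, 0, 1]]]}}

```text
time_s: 28.4
ee_pos: [0.6086, -0.269, 0.0431]
eef_rot: [3.141, -0.001, -0.0]
force: [-3.8, 2.0, 6.1]
grip_width: 0.0469
grip_force: 30.0
```

```bash
python3 - <<'E'
from h import *
state()
E
```

```text
tcp [ 0.6086 -0.269   0.0431] rot [ 3.141e+00 -1.000e-03 -0.000e+00] t 28.4 w 0.0469 f [-3.8  2.   6.1]
```

In the tool's units: -117 mm / 1000 = -0.117, -110 mm / 1000 = -0.11.

Call:
{"api": "arm_command", "payload": {"plan": [[[0, 0, 0, 0, 0, 0, 0.2], [0, 0, 0, 0, 0, 0, -0.5], [0, 0, 0, 0, 0, 0, -1], [0, 0, 0, 0, 0, 0, -1], [0, 0, -0.015, 0, 0, 0, -1], [0, 0, -0.05, 0, 0, 0, -1], [0, 0, -0.09, 0, 0, 0, -1], [-0.03, -0.005, -0.117, 0, 0, 0, -1], [-0.07, -0.015, -0.117, 0, 0, 0, -1], [-0.11, -0.02, -0.117, 0, 0, 0, -1], [-0.11, -0.02, -0.117, 0, 0, 0, -1], [-0.11, -0.02, -0.117, 0, 0, 0, -1]]]}}

```text
time_s: 29.6
ee_pos: [0.4987, -0.2492, 0.1607]
eef_rot: [3.14, -0.002, -0.001]
force: [-1.2, 0.2, 0.2]
grip_width: 0.0939
grip_force: 0.0
```

```bash
python3 - <<'E'
from h import *
im,d=snap("wrist","w13"); state()
print("narrow"); ring(im,d,.084,.094)
P=points("wrist",d); i,_=info("wrist")
P=P.reshape(-1,3); ok=(d.reshape(-1)>0)&(np.hypot(P[:,0]-.609,P[:,1]+.2685)<.08)
q=P[ok]; print("levels",np.histogram(q[:,2],bins=np.arange(-.006,.105,.006))[0])
go(390,-30,170,0.0)
E
```

```text
tcp [ 0.4992 -0.2493  0.1603] rot [ 3.141e+00 -2.000e-03 -0.000e+00] t 29.65 w 0.094 f [-0.4 -1.   0.2]
narrow
ring px [301.  73.] c [ 609.  -268.2] d [46.1 46.1]
ring px [301.  73.] c [ 608.7 -268. ] d [29.5 29.9]
levels [8095 3817   15    0    0   81 1968    0    0 2317   10    5 1123   60
   63 1829    6    0]
go [390, -30, 170, 0.0] shift [-109.3 -219.2  -10.1] turn [ 0.001 -0.002 -0.   ] rows 4.9
```

View pics/w13.png

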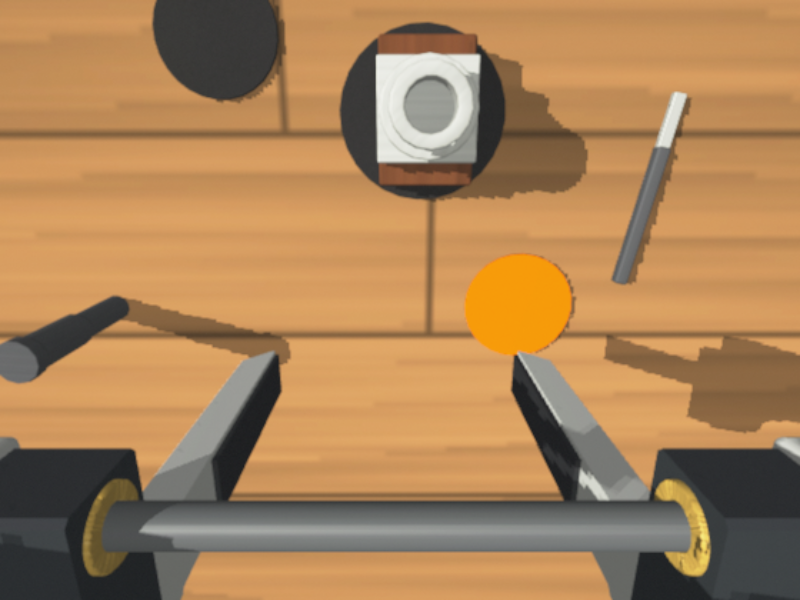

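All four are stacked and concentric, with the narrow ring at (430,104) and its centre at (608.8, -268.1). That is 14 pictures viewed, so from here I use numbers only. Now the punch.

In the tool's units: -219 mm / 1000 = -0.219, -170 mm / 1000 = -0.17.

Call:
{"api": "arm_command", "payload": {"plan": [[[-0.02, -0.04, -0.005, 0, 0, 0, -1], [-0.042, -0.082, -0.01, 0, 0, 0, -1], [-0.064, -0.126, -0.01, 0, 0, 0, -1], [-0.086, -0.17, -0.01, 0, 0, 0, -1], [-0.109, -0.219, -0.01, 0, 0, 0, -1], [-0.109, -0.219, -0.01, 0, 0, 0, -1], [-0.109, -0.219, -0.01, 0, 0, 0, -1], [-0.109, -0.219, -0.01, 0, 0, 0, -1]]]}}

```text
time_s: 30.45
ee_pos: [0.3905, -0.0304, 0.1694]
eef_rot: [3.141, -0.0, -0.0]
force: [-0.4, -0.6, -0.6]
grip_width: 0.094
grip_force: 0.0
```

```bash
cat >> h.py <<'E'
def punch(d,lo,hi,x0,y0,r=.05,step=.01):
    P=points("wrist",d).reshape(-1,3); q=P[(d.reshape(-1)>0)&(np.hypot(P[:,0]-x0,P[:,1]-y0)<r)]
    for a in np.arange(lo,hi,step):
        k=q[(q[:,2]>=a)&(q[:,2]<a+step)]
        if len(k)>4: print(round(a,3),len(k),"min",k[:,:2].min(0).round(4),"max",k[:,:2].max(0).round(4),"mid",((k.min(0)+k.max(0))/2)[:2].round(4))
E
python3 - <<'E'
from h import *
im,d=snap("wrist","w14"); state(); punch(d,.02,.14,.455,-.028)
P=points("wrist",d); m=(P[...,2]>.104)&(P[...,2]<.120)&(d>0)&(np.hypot(P[...,0]-.455,P[...,1]+.028)<.05)
blobs("wrist",m,.112,150)
E
```

```text
tcp [ 0.3903 -0.0306  0.1692] rot [ 3.142e+00 -0.000e+00 -1.000e-03] t 30.5 w 0.0939 f [ 0.1 -0.2 -1.4]
0.1 448 min [ 0.4489 -0.0338] max [ 0.4765 -0.0068] mid [ 0.4627 -0.0203]
0.11 526 min [ 0.4498 -0.0337] max [ 0.4757 -0.0077] mid [ 0.4627 -0.0207]
px [264. 122.] rect [462.8 -20.4] [25.8 26.7] long ang 1.571 ell [462.8 -20.6] [26.3 26.6]
```

In the tool's units: 149 mm / 1000 = 0.149, 148 mm / 1000 = 0.148.

Call:
{"api": "arm_command", "payload": {"plan": [[[0.036, -0.005, 0, 0, 0, 0, -1], [0.0725, -0.01, 0, 0, 0, 0, -1], [0.0725, -0.01, 0.015, 0, 0, 0, -1], [0.0725, -0.01, 0.05, 0, 0, 0, -1], [0.0725, -0.01, 0.085, 0, 0, 0, -1], [0.0725, -0.01, 0.12, 0, 0, 0, -0.6], [0.0725, -0.01, 0.14, 0, 0, 0, -0.3], [0.0725, -0.01, 0.148, 0, 0, 0, 0], [0.0725, -0.01, 0.149, 0, 0, 0, 0], [0.0725, -0.01, 0.149, 0, 0, 0, 0], [0.0725, -0.01, 0.149, 0, 0, 0, 0], [0.0725, -0.01, 0.149, 0, 0, 0, 0]]]}}

```text
time_s: 31.7
ee_pos: [0.4625, -0.02, 0.0209]
eef_rot: [3.141, -0.002, -0.0]
force: [0.0, 0.1, 0.6]
grip_width: 0.0476
grip_force: 0.0
```

```bash
python3 - <<'E'
from h import *
im,d=snap("wrist","w15"); state(); punch(d,.05,.13,.463,-.0205,.018)
P=points("wrist",d); m=(P[...,2]>.107)&(P[...,2]<.118)&(d>0)&(np.hypot(P[...,0]-.463,P[...,1]+.0205)<.035)
blobs("wrist",m,.112,150)
E
```

```text
tcp [ 0.4624 -0.0199  0.0208] rot [ 3.141e+00 -1.000e-03 -0.000e+00] t 31.75 w 0.0467 f [-0.9  0.4  0.3]
0.05 174 min [ 0.4637 -0.0318] max [ 0.4748 -0.0086] mid [ 0.4693 -0.0202]
0.06 277 min [ 0.4625 -0.0318] max [ 0.4751 -0.0084] mid [ 0.4688 -0.0201]
0.07 330 min [ 0.4621 -0.0319] max [ 0.4752 -0.0084] mid [ 0.4687 -0.0201]
0.08 373 min [ 0.4628 -0.0318] max [ 0.475  -0.0085] mid [ 0.4689 -0.0201]
0.09 297 min [ 0.4661 -0.0318] max [ 0.4753 -0.0093] mid [ 0.4707 -0.0206]
0.1 1356 min [ 0.4487 -0.0341] max [ 0.4774 -0.0065] mid [ 0.4631 -0.0203]
0.11 1901 min [ 0.4496 -0.0336] max [ 0.4768 -0.0068] mid [ 0.4632 -0.0202]
px [341. 305.] rect [463.6 -48.9] [13.2 20. ] long ang -0.002 ell [461.2 -49.3] [13.8 26.4]
px [214. 306.] rect [463.6   8.8] [11.2 20. ] long ang 0.001 ell [461.7   9.2] [11.7 25.5]
px [279. 307.] rect [464.9 -20.2] [26.4 27.6] long ang 0.0 ell [465.  -20.3] [26.6 27.7]
```

The punch is centred between the fingers to 0.3 mm and upright. Closing on its body.

In the tool's units: 0.5 mm / 1000 = 0.0005, 0.2 mm / 1000 = 0.0002.

Call:
{"api": "arm_command", "payload": {"plan": [[[0.0005, 0.0002, 0, 0, 0, 0, 0.2], [0.0005, 0.0002, 0, 0, 0, 0, 0.4], [0.0005, 0.0002, 0, 0, 0, 0, 0.6], [0.0005, 0.0002, 0, 0, 0, 0, 0.8], [0.0005, 0.0002, 0, 0, 0, 0, 1], [0.0005, 0.0002, 0, 0, 0, 0, 1], [0.0005, 0.0002, 0, 0, 0, 0, 1], [0.0005, 0.0002, 0, 0, 0, 0, 1], [0.0005, 0.0002, 0, 0, 0, 0, 1]]], "squeeze": 40}}

```text
time_s: 32.65
ee_pos: [0.4625, -0.0201, 0.0201]
eef_rot: [3.142, -0.0, -0.0]
force: [0.1, 0.3, 2.3]
grip_width: 0.0261
grip_force: 40.0
```

```bash
python3 - <<'E'
from h import *
state(); print(ctrl.get_obs()["grip_force"]); go(530,-266,165,0.0)
E
```

```text
tcp [ 0.4625 -0.0201  0.0201] rot [ 3.142 -0.    -0.   ] t 32.65 w 0.0261 f [0.1 0.3 2.3]
40.00040005805204
go [530, -266, 165, 0.0] shift [  67.6  245.9 -144.8] turn [ 0. -0. -0.] rows 5.9
```

```bash
python3 - <<'E'
from h import *
im,d=snap("wrist","w16"); state(); punch(d,.05,.13,.463,-.0205,.0145)
E
```

```text
tcp [ 0.4625 -0.0201  0.0202] rot [ 3.142 -0.    -0.   ] t 32.7 w 0.0267 f [-0.1  0.3  2.3]
0.05 177 min [ 0.4632 -0.033 ] max [ 0.4751 -0.0082] mid [ 0.4692 -0.0206]
0.06 341 min [ 0.456  -0.0335] max [ 0.4751 -0.0063] mid [ 0.4656 -0.0199]
0.07 396 min [ 0.4565 -0.0334] max [ 0.4752 -0.0063] mid [ 0.4658 -0.0198]
0.08 427 min [ 0.46   -0.0335] max [ 0.4751 -0.0063] mid [ 0.4675 -0.0199]
0.09 352 min [ 0.4624 -0.0335] max [ 0.4752 -0.0063] mid [ 0.4688 -0.0199]
0.1 1133 min [ 0.449  -0.0335] max [ 0.4773 -0.0064] mid [ 0.4632 -0.0199]
0.11 2272 min [ 0.4495 -0.0336] max [ 0.4772 -0.0063] mid [ 0.4633 -0.02  ]
0.12 240 min [ 0.4554 -0.0345] max [ 0.47   -0.0061] mid [ 0.4627 -0.0203]
```

The pads bear on the 28 mm head, and the punch stands truly vertical (front face x constant at 0.475), so the grip is sound. Lift and carry.

In the tool's units: 246 mm / 1000 = 0.246, 145 mm / 1000 = 0.145.

Call:
{"api": "arm_command", "payload": {"plan": [[[0, 0, -0.008, 0, 0, 0, 1], [0, 0, -0.025, 0, 0, 0, 1], [0, 0, -0.055, 0, 0, 0, 1], [0, 0, -0.09, 0, 0, 0, 1], [0.002, 0.008, -0.12, 0, 0, 0, 1], [0.01, 0.03, -0.14, 0, 0, 0, 1], [0.02, 0.065, -0.15, 0, 0, 0, 1], [0.03, 0.105, -0.15, 0, 0, 0, 1], [0.042, 0.145, -0.15, 0, 0, 0, 1], [0.052, 0.185, -0.15, 0, 0, 0, 1], [0.062, 0.22, -0.15, 0, 0, 0, 1], [0.068, 0.246, -0.15, 0, 0, 0, 1]]]}}

```text
time_s: 33.9
ee_pos: [0.5302, -0.268, 0.1697]
eef_rot: [-3.141, 0.001, -0.001]
force: [0.0, 1.1, -3.1]
grip_width: 0.0264
grip_force: 40.0
```

Call:
{"api": "arm_command", "payload": {"plan": [[[0, 0, 0, 0, 0, 0, 1], [0, 0, 0, 0, 0, 0, 1], [0, 0, 0, 0, 0, 0, 1]]]}}

```text
time_s: 34.2
ee_pos: [0.5302, -0.2652, 0.1701]
eef_rot: [-3.141, 0.0, 0.0]
force: [0.2, -0.1, -3.5]
grip_width: 0.0265
grip_force: 40.0
```

```bash
python3 - <<'E'
from h import *
im,d=snap("wrist","w17"); state(); o=tool()[0]; x,y=o["ee_pos"][:2]
print("narrow"); ring(im,d,.084,.094)
punch(d,.14,.28,x,y,.018)
E
```

```text
tcp [ 0.5303 -0.2652  0.1702] rot [-3.141e+00  0.000e+00  1.000e-03] t 34.25 w 0.0266 f [ 0.1 -0.2 -2.7]
narrow
ring px [281. 112.] c [ 608.8 -268.4] d [45.8 46.2]
ring px [281. 113.] c [ 608.9 -268.3] d [29.8 30. ]
0.14 5 min [ 0.5366 -0.2732] max [ 0.5405 -0.2585] mid [ 0.5386 -0.2658]
0.15 106 min [ 0.5318 -0.2746] max [ 0.5408 -0.2557] mid [ 0.5363 -0.2651]
0.16 122 min [ 0.5327 -0.2749] max [ 0.541  -0.2559] mid [ 0.5369 -0.2654]
0.17 133 min [ 0.5299 -0.2745] max [ 0.5409 -0.2552] mid [ 0.5354 -0.2649]
0.18 158 min [ 0.5316 -0.2748] max [ 0.5409 -0.2555] mid [ 0.5363 -0.2651]
0.19 112 min [ 0.5342 -0.2744] max [ 0.5408 -0.2564] mid [ 0.5375 -0.2654]
0.2 192 min [ 0.5317 -0.2808] max [ 0.5428 -0.2496] mid [ 0.5372 -0.2652]
0.21 431 min [ 0.5218 -0.2812] max [ 0.543  -0.2493] mid [ 0.5324 -0.2652]
0.22 490 min [ 0.5227 -0.2809] max [ 0.5429 -0.2491] mid [ 0.5328 -0.265 ]
0.23 553 min [ 0.5279 -0.2811] max [ 0.543  -0.2492] mid [ 0.5354 -0.2652]
0.24 477 min [ 0.5305 -0.2811] max [ 0.5429 -0.2489] mid [ 0.5367 -0.265 ]
0.25 1316 min [ 0.5168 -0.2811] max [ 0.5453 -0.2492] mid [ 0.531  -0.2651]
0.26 2517 min [ 0.5174 -0.2814] max [ 0.5451 -0.2493] mid [ 0.5312 -0.2653]
0.27 608 min [ 0.5216 -0.2813] max [ 0.5397 -0.2492] mid [ 0.5306 -0.2652]
0.28 272 min [ 0.5274 -0.2812] max [ 0.5397 -0.249 ] mid [ 0.5335 -0.2651]
```

Call:
{"api": "arm_command", "payload": {"plan": [[[0.025, 0.001, 0, 0, 0, 0, 1], [0.05, 0.002, 0, 0, 0, 0, 1], [0.07, 0.0025, 0, 0, 0, 0, 1], [0.078, 0.0025, 0.01, 0, 0, 0, 1], [0.078, 0.0025, 0.03, 0, 0, 0, 1], [0.078, 0.0025, 0.045, 0, 0, 0, 1], [0.078, 0.0025, 0.045, 0, 0, 0, 1], [0.078, 0.0025, 0.045, 0, 0, 0, 1]]]}}

```text
time_s: 35.05
ee_pos: [0.6082, -0.2685, 0.1254]
eef_rot: [3.142, 0.0, -0.0]
force: [0.7, -0.0, -3.7]
grip_width: 0.0262
grip_force: 40.0
```

```bash
python3 - <<'E'
from h import *
im,d=snap("wrist","w18"); state(); punch(d,.10,.15,.6088,-.2685,.018); ring(im,d,.084,.094); punch(d,.074,.088,.6088,-.2685,.04,.014)
E
```

```text
tcp [ 0.6085 -0.2687  0.126 ] rot [ 3.141e+00 -1.000e-03 -0.000e+00] t 35.1 w 0.0265 f [ 0.4 -0.3 -3.1]
0.1 52 min [ 0.6118 -0.2782] max [ 0.6184 -0.2598] mid [ 0.6151 -0.269 ]
0.11 106 min [ 0.609  -0.2784] max [ 0.6186 -0.2592] mid [ 0.6138 -0.2688]
0.12 132 min [ 0.6081 -0.2783] max [ 0.6186 -0.2589] mid [ 0.6134 -0.2686]
0.13 138 min [ 0.6085 -0.2783] max [ 0.6188 -0.2588] mid [ 0.6136 -0.2685]
0.14 158 min [ 0.6095 -0.2782] max [ 0.6187 -0.259 ] mid [ 0.6141 -0.2686]
ring px [277. 212.] c [ 610.8 -268.7] d [43.  43.3]
0.074 441 min [ 0.591  -0.2926] max [ 0.633  -0.2456] mid [ 0.612  -0.2691]
```

Punch axis at (608.7, -268.7) and ring at about (609, -268.8), so they are aligned. Lowering it in.

In the tool's units: 50 mm / 1000 = 0.05, 49 mm / 1000 = 0.049.

Call:
{"api": "arm_command", "payload": {"plan": [[[0, 0, 0.008, 0, 0, 0, 1], [0, 0, 0.016, 0, 0, 0, 1], [0, 0, 0.024, 0, 0, 0, 1], [0, 0, 0.032, 0, 0, 0, 1], [0, 0, 0.04, 0, 0, 0, 1], [0, 0, 0.046, 0, 0, 0, 1], [0, 0, 0.049, 0, 0, 0, 1], [0, 0, 0.05, 0, 0, 0, 1], [0, 0, 0.05, 0, 0, 0, 1]]]}}

```text
time_s: 36.0
ee_pos: [0.6085, -0.2686, 0.0751]
eef_rot: [3.142, -0.0, -0.0]
force: [-0.4, -0.6, -2.5]
grip_width: 0.0265
grip_force: 40.0
```

```bash
python3 - <<'E'
from h import *
state()
E
```

```text
tcp [ 0.6085 -0.2686  0.0751] rot [ 3.142 -0.    -0.   ] t 36.0 w 0.0265 f [-0.4 -0.6 -2.5]
```

In the tool's units: 1.3 mm / 1000 = 0.0013, 1 mm / 1000 = 0.001.

Call:
{"api": "arm_command", "payload": {"plan": [[[0, 0, 0.0005, 0, 0, 0, 1], [0, 0, 0.001, 0, 0, 0, 1], [0, 0, 0.0013, 0, 0, 0, 1], [0, 0, 0.0013, 0, 0, 0, 1]]]}}

```text
time_s: 36.4
ee_pos: [0.6086, -0.2687, 0.0743]
eef_rot: [3.141, -0.001, -0.0]
force: [-0.6, 0.3, 0.5]
grip_width: 0.0262
grip_force: 40.0
```

```bash
python3 - <<'E'
from h import *
state()
E
```

```text
tcp [ 0.6086 -0.2687  0.0743] rot [ 3.141e+00 -1.000e-03 -0.000e+00] t 36.4 w 0.0262 f [-0.6  0.3  0.5]
```

In the tool's units: 0.4 mm / 1000 = 0.0004.

Call:
{"api": "arm_command", "payload": {"plan": [[[0, 0, 0.0004, 0, 0, 0, 1], [0, 0, 0.0004, 0, 0, 0, 1]]]}}

```text
time_s: 36.6
ee_pos: [0.6088, -0.2687, 0.0742]
eef_rot: [3.141, -0.001, -0.0]
force: [-0.0, 0.5, 5.7]
grip_width: 0.0267
grip_force: 40.0
```

Call:
{"api": "arm_command", "payload": {"plan": [[[0, 0, 0, 0, 0, 0, 0.4], [0, 0, 0, 0, 0, 0, 0.2], [0, 0, 0, 0, 0, 0, -0.2], [0, 0, 0, 0, 0, 0, -0.6], [0, 0, 0, 0, 0, 0, -1], [0, 0, 0, 0, 0, 0, -1], [0, 0, 0, 0, 0, 0, -1], [0, 0, 0, 0, 0, 0, -1], [0, 0, 0, 0, 0, 0, -1]]]}}

```text
time_s: 37.5
ee_pos: [0.6084, -0.2686, 0.0733]
eef_rot: [-3.142, 0.0, -0.0]
force: [0.9, -0.3, 0.2]
grip_width: 0.0888
grip_force: 0.0
```

```bash
python3 - <<'E'
from h import *
im,d=snap("wrist","w19"); state(); punch(d,.09,.18,.6088,-.2685,.018)
E
```

```text
tcp [ 0.6084 -0.2686  0.0734] rot [-3.142 -0.    -0.   ] t 37.55 w 0.0925 f [ 0.   0.9 -0.1]
0.09 159 min [ 0.611  -0.2784] max [ 0.6183 -0.2596] mid [ 0.6147 -0.269 ]
0.1 94 min [ 0.609 -0.28 ] max [ 0.6201 -0.2573] mid [ 0.6146 -0.2686]
0.11 267 min [ 0.6083 -0.2804] max [ 0.6202 -0.2571] mid [ 0.6142 -0.2688]
0.12 313 min [ 0.6079 -0.2804] max [ 0.6205 -0.2571] mid [ 0.6142 -0.2688]
0.13 369 min [ 0.6082 -0.2804] max [ 0.6204 -0.2571] mid [ 0.6143 -0.2688]
0.14 421 min [ 0.6117 -0.2804] max [ 0.6206 -0.2578] mid [ 0.6161 -0.2691]
0.15 328 min [ 0.6075 -0.2824] max [ 0.6225 -0.255 ] mid [ 0.615  -0.2687]
0.16 3060 min [ 0.5938 -0.2826] max [ 0.6224 -0.2551] mid [ 0.6081 -0.2689]
```

The punch stands free and upright. Rise straight up, back off, and check the whole stack.

In the tool's units: -145 mm / 1000 = -0.145, -130 mm / 1000 = -0.13.

Call:
{"api": "arm_command", "payload": {"plan": [[[0, 0, -0.01, 0, 0, 0, -1], [0, 0, -0.03, 0, 0, 0, -1], [0, 0, -0.06, 0, 0, 0, -1], [0, 0, -0.095, 0, 0, 0, -1], [0, 0, -0.13, 0, 0, 0, -1], [-0.01, -0.003, -0.145, 0, 0, 0, -1], [-0.05, -0.01, -0.145, 0, 0, 0, -1], [-0.09, -0.015, -0.145, 0, 0, 0, -1], [-0.13, -0.02, -0.145, 0, 0, 0, -1], [-0.13, -0.02, -0.145, 0, 0, 0, -1], [-0.13, -0.02, -0.145, 0, 0, 0, -1], [-0.13, -0.02, -0.145, 0, 0, 0, -1]]]}}

```text
time_s: 38.75
ee_pos: [0.4793, -0.2488, 0.2189]
eef_rot: [3.141, -0.001, -0.0]
force: [-0.1, -0.0, 0.0]
grip_width: 0.0937
grip_force: 0.0
```

```bash
python3 - <<'E'
from h import *
im,d=snap("wrist","w20"); state(); punch(d,.05,.18,.6088,-.2685,.045)
P=points("wrist",d); S=cv2.cvtColor(im,cv2.COLOR_BGR2HSV)[...,1]
m=(P[...,2]>.16)&(P[...,2]<.172)&(d>0)&(np.hypot(P[...,0]-.609,P[...,1]+.2685)<.04); print("head"); blobs("wrist",m,.166,150)
print("narrow"); ring(im,d,.084,.094); print("wide"); ring(im,d,.066,.076)
m=(P[...,2]>.046)&(P[...,2]<.06)&(d>0)&(S<80); m[260:]=0; print("steel"); blobs("wrist",m,.054,300)
E
```

```text
tcp [ 0.4793 -0.2487  0.2185] rot [ 3.141 -0.     0.   ] t 38.8 w 0.0938 f [0.5 0.3 0.1]
0.05 1043 min [ 0.5776 -0.3002] max [ 0.6405 -0.2363] mid [ 0.609  -0.2682]
0.06 490 min [ 0.579  -0.2975] max [ 0.6376 -0.2387] mid [ 0.6083 -0.2681]
0.07 316 min [ 0.5799 -0.2962] max [ 0.6363 -0.2397] mid [ 0.6081 -0.268 ]
0.08 879 min [ 0.5847 -0.2916] max [ 0.6295 -0.2448] mid [ 0.6071 -0.2682]
0.1 8 min [ 0.5966 -0.2772] max [ 0.6049 -0.2575] mid [ 0.6008 -0.2674]
0.11 33 min [ 0.5963 -0.2745] max [ 0.6061 -0.2572] mid [ 0.6012 -0.2659]
0.12 35 min [ 0.5962 -0.275 ] max [ 0.607  -0.2569] mid [ 0.6016 -0.266 ]
0.13 29 min [ 0.5963 -0.2733] max [ 0.6021 -0.2583] mid [ 0.5992 -0.2658]
0.15 24 min [ 0.5943 -0.2794] max [ 0.6058 -0.2552] mid [ 0.6    -0.2673]
0.16 1241 min [ 0.5944 -0.2822] max [ 0.6217 -0.2551] mid [ 0.608  -0.2686]
head
px [304.  42.] rect [ 607.6 -268.4] [26.8 26.9] long ang 0.001 ell [ 607.5 -268.4] [26.6 26.9]
narrow
ring px [294.  63.] c [ 607.9 -267.9] d [42.5 43.1]
wide
ring px [293.  64.] c [ 609.  -268.3] d [54.9 55.8]
steel
```

Everything is standing and concentric to within about 1 mm, the gripper is open and clear, so I'm handing in.

```bash
python3 -c "
from station import ctrl
print(ctrl.hand_in())"
```

```text
the job is handed in; nothing more can be done
None
```

The stack (wood, steel, wide ring, narrow ring, punch upright through both rings) stands centred on the dark rubber pad, concentric to about 1 mm by the last camera measurement; the job was handed in at about 39 s with everything let go, the hammer, tin and chisel not touched, and no verdict returned.

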